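# Fetch a heat sink from under the bench rack with a reacher

## Task

The finned heat sink has slid under the low wire rack: fetch it out with the reacher that lies on the bench. Hold the reacher by its grip and trigger, slide its open jaws in around the heat sink, squeeze the trigger just firmly enough to hold it, for its thin fins bend if they are pinched hard, and draw it out along the bench, still gripped, until it is completely clear in front of the rack. Then let go, leaving heat sink and reacher lying on the open bench with the jaws off the heat sink, and do not lean on the rack or disturb the tape roll, the power adapter or the screwdriver.

Things in the scene. Friction and masses are not known exactly. Their poses are not given: they have to be found in the camera images.
- rack: Low chromed wire shelf on the bench, fixed; one sees through its wires (about 22 mm apart). Origin: centre of its footprint on the bench; +x runs from the open front (x = -80 mm) to the rear (x = +80), z up. 360 mm wide (y +-180), 61 mm clear below, top of wires at 70 mm. Wire legs at the corners, a skid wire on the bench at each end. Two bins stand on its +y end (y 103 to 173, up to 106 mm high).
- rack_rear (a point): Middle of the rack's rear edge, x = +80, 14 mm above the bench: here a 6 mm wire runs across the rear as a stop rail.
- heat_sink: Silvery finned heat sink lying under the rack on the bench, fins up; origin: centre of its underside. 36 mm along its x (along the fins), 30 mm along its y (across them), 24 mm high, about 0.1 kg. Its x lies within about 0.3 rad of the rack's x; its centre starts 100 to 132 mm in from the rack's front. The fins bend if a jaw presses on it with more than about 6 N.
- reacher: Short reacher (pick-up tool) lying flat on its side, 0.23 kg, 28 mm thick; it may be slid along the bench. Origin: on the bench under the shaft's axis at the grip end; +x runs along the 12 mm shaft to the jaws, z up. Black grip bar, square to the shaft, on the -y side: x -30 to -6, y -14 to -106, z 0 to 28 mm. Head with the jaws at x 173 to 203.
- reacher_grip (a point): Where to pinch: x = 1, y = -55, z = 14 mm of the reacher, midway between grip and trigger. Pinch along the reacher's x, one finger on the grip's back (x = -30), the other on the trigger's front, 62 to 66 mm apart when released. A light pinch under 12 N holds the tool without moving the trigger.
- reacher_mouth (a point): Point midway between the jaw pads, at x = 250, y = 0, z = 14 mm of the reacher; the heat sink's centre belongs here. Jaw tips reach 17 mm past it (20 mm when closed on the heat sink), the head's face is 47 mm behind it.
- trigger (a joint): Grey lever ahead of the grip, hinged by the shaft, reaching to y = -83 mm. 0 = released, jaws open; 0.46 rad = fully pulled. At the pinch point its spring gives way at 13 to 16 N and takes 17 to 21 N at 0.30 rad, where the pads lie flush on 30 mm. Each jaw turns 0.7 of its angle. When the jaws bear on something it stalls, and each further newton adds about 0.6 N to each jaw.
- jaw_left: Jaw on the reacher's +y side, black with a flat rubber pad 36 mm long and 22 mm high; origin at its pivot (x = 195, y = +9, z = 14 mm of the reacher). Released, the pads stand 47 mm apart at their rear ends and 61 mm at the tips; the open jaws measure 76 mm outside.
- jaw_right: The same on the -y side (pivot at y = -9 mm); it mirrors jaw_left.
- tape_roll: Bystander: roll of masking tape lying flat under the rack beside the heat sink (either side of it), 64 mm outside, 48 mm inside, 24 mm high; origin: centre of its underside.
- adapter: Bystander: black power adapter on the bench behind the reacher's grip end, 95 x 42 x 28 mm; origin: centre of its underside, long side along its x.
- screwdriver: Bystander: blue-handled screwdriver on the bench behind the rack, 170 mm long along its x; origin under its middle.

How it is judged:
By the outcome, as a careful person would: the job done as asked, in the order asked, and still so for the second after the job is handed in, with the robot touching nothing.
It also fails if it takes over 58 s, if anything falls off the work surface, if the arm or the gripper's body presses on something with over 40 N, if the wrist force passes 120 N, or if a joint passes its speed limit or range.

## Robot

A 6-joint arm with a two-finger parallel gripper is mounted at the origin on the work surface. World frame = base frame: x ahead of the robot, y to its left, z up, the work surface at z = 0. Lengths are in m, angles in rad, forces in N, time in s.
With the tool pointing down it reaches from about 0.25 to 0.85 m from the base axis. Payload 12.5 kg.
Tool frame: the origin (TCP) lies midway between the tips of the shut fingers; the grasp point (between the pads) lies 19 mm behind it; z points along the fingers, y is the direction in which the jaws open and shut (so a half turn about z gives the same grasp; the last joint's range is limited). The gripper opens to 93 mm and grips with 3 to 60 N. Pads are 15 mm wide; open, the fingers measure 128 mm over their backs; the gripper's body (75 mm by 188 mm) begins 65 mm behind the grasp point.
Start: joints at [1.09, 0.351, 1.652, -0, 1.139, -0.085], TCP at [0.212, 0.507, 0.219] pointing down, gripper open.
Joint ranges: [-2.75, 2.75], [-0.79, 2.1], [0.01, 2.65], [-1.57, 4.71], [0.07, 3.14], [-2.87, 2.87]. Speed limits (rad/s): [2.22, 2.22, 2.79, 3.14, 3.14, 3.14].

## Interface

Orientations are given as a unit quaternion [x, y, z, w].
In Python, from rig import robot gives the robot as it stands.
- The arm moves only by the tool servo_tool, never from a script. Its argument "steps" is a list of rows, each an object of numbers: "dx", "dy", "dz": the shift along the tool's x, y, z in cm; "turn": the turn about the tool's z in rad; "hand": the opening in per cent of the stroke, from 0 (shut) to 100 (fully open). In form: [{"dx": .., "dy": .., "dz": .., "turn": .., "hand": ..}, ...]. A call has 1 to 12 rows; each row is the pose to reach, as a shift and turn from the pose commanded when the call began, along the tool's axes at that moment; what a row does not reach only later rows make up. A row lasts 1/10 s, in which the tool goes at most 50 mm and 8.59 degrees, less where a joint would pass 70% of its speed; a pose out of reach is approached as far as the arm can. A call with a gripper value outside its range is refused whole. The fingers move at their own pace and stop on an object; the grip force is fixed at half the most. Time passes only in rows, so rows that repeat a pose let the fingers close. It gives the time, the measured TCP pose, the force and the opening at its end, in the units of the state.
- robot.read_state(): the state, without advancing time (a new reading comes with each control period).
- robot.capture(name): name is "scene" or "top" or "wrist"; returns the picture (384x512x3 uint8, red, green, blue); there is no depth.
- robot.get_calibration(name): a dict with "fx", "fy", "cx", "cy" (pixels), "T" (4x4, takes a point from camera to world coordinates). Camera axes: x right, y down, z forward; pixel columns grow to the right and rows downward; lengths in m; the calibration is good to about 2 mm. The wrist camera is an equidistant fisheye: a pixel r from the principal point sees the ray r / f radians off the axis. A picture is of the moment at which its call begins: read the wrist's pose just before it. get_calibration takes no time and is no camera call; for the wrist camera it gives the pose at the moment of the call.
- robot.hand_in(): hands the job in, once; it reports no verdict.
The state is a dict: "clock": time; "q": joint angles; "dq": joint speeds; "effort": joint torques, N m; "tool_pos": TCP position; "tcp_rot": TCP orientation; "force": force on the tool from outside, world axes, zero at the start; "wrist_torque": the same for the moment, N m; "width": opening from 0.0 (shut) to 1.0 (fully open).
Only numpy, scipy, OpenCV 4.12 (cv2) and the standard library are available. Lean on these libraries where they do the work, as an engineer would, in place of code of your own. Each camera call takes 0.05 s, during which the arm holds its last target.

## Working session

There is one attempt and no reset: what is moved stays moved. The work goes in short steps, Python scripts to look and compute and a tool call to move; the robot and the scene stay as the last step left them, time stands still between calls to the robot, and variables do not carry over. Pictures are saved under pics/ and viewed, and the job is handed in when it is done.

Besides the shell and the picture viewer there is one more tool, called after "Call:" by a JSON object that holds its "api" and its "payload". servo_tool: Moves the arm, as the interface text tells. Its arguments: {"type":"object","properties":{"steps":{"type":"array","items":{"type":"object","properties":{"dx":{"type":"number"},"dy":{"type":"number"},"dz":{"type":"number"},"turn":{"type":"number"},"hand":{"type":"number"}}}}},"required":["steps"]}

```bash
ls; mkdir -p pics; python3 - <<'E'
from rig import robot
import cv2
s=robot.read_state();print(s)
for n in("scene","top","wrist"):
    c=robot.get_calibration(n);print(n,{k:(v if k!="T" else __import__('numpy').round(v,4).tolist()) for k,v in c.items()})
    cv2.imwrite(f"pics/a_{n}.png",robot.capture(n)[:,:,::-1])
E
```

```text
pics
{'clock': 0.0, 'q': array([ 1.09041705e+00,  3.51242443e-01,  1.65242695e+00,  1.02205082e-05,
        1.13908740e+00, -8.46007238e-02]), 'dq': array([ 0.00037542,  0.00066163, -0.00025114, -0.00096498, -0.00191898,
        0.00126225]), 'effort': array([-1.89510378e-03, -4.97291422e+01, -2.85261047e+01,  6.97770528e-02,
        2.56035622e-02, -1.00991688e-04]), 'tool_pos': array([0.21185479, 0.50718826, 0.21809694]), 'tcp_rot': array([ 1.96602304e-01,  9.80483144e-01, -5.57708742e-04, -1.66707822e-04]), 'force': array([ 0.79789158, -0.44861626, -0.46647723]), 'wrist_torque': array([ 0.01492423,  0.03355118, -0.00608926]), 'width': 0.9989160272019486}
scene {'fx': 388.06100372301614, 'fy': 388.06100372301614, 'cx': 260.7225191169552, 'cy': 189.3830960043501, 'T': [[-0.7623, 0.5207, -0.3843, 0.8622], [0.6472, 0.6099, -0.4574, 0.3936], [-0.0038, -0.5974, -0.802, 0.8198], [0.0, 0.0, 0.0, 1.0]]}
top {'fx': 481.7610460680857, 'fy': 481.7610460680857, 'cx': 258.0488891037689, 'cy': 187.85990982129215, 'T': [[-0.0132, -0.9814, 0.1915, 0.1997], [-0.9998, 0.0107, -0.0145, -0.0065], [0.0122, -0.1917, -0.9814, 1.5923], [0.0, 0.0, 0.0, 1.0]]}
wrist {'fx': 297.3186396354542, 'fy': 297.3186396354542, 'cx': 255.6227619323283, 'cy': 192.13824722030813, 'T': [[0.3861, 0.8926, 0.233, 0.1468], [0.9225, -0.3731, -0.0993, 0.5342], [-0.0017, 0.2533, -0.9674, 0.385], [0.0, 0.0, 0.0, 1.0]]}
```

View pics/a_scene.png

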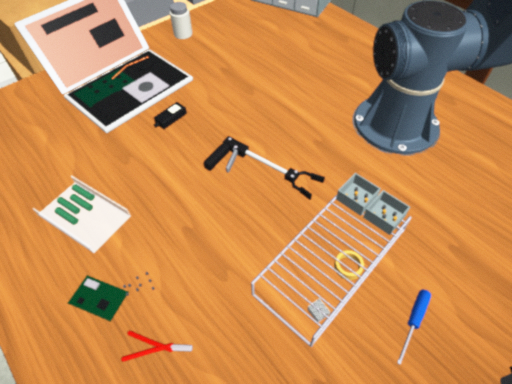

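View pics/a_top.png

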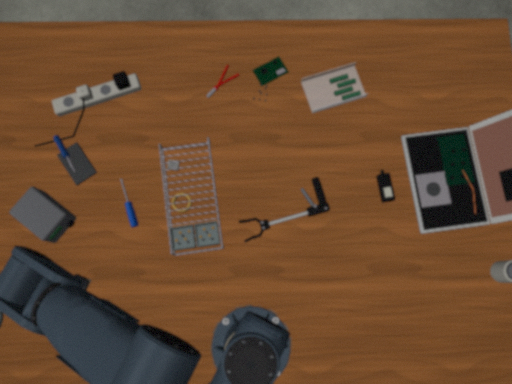

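View pics/a_wrist.png

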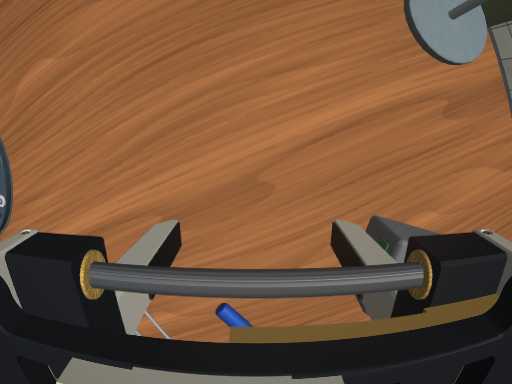

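```bash
cat > h.py <<'E'
import numpy as np, cv2
from rig import robot
def ray(cal,u,v,wrist=False):
    x=(u-cal["cx"])/cal["fx"];y=(v-cal["cy"])/cal["fy"]
    if wrist:
        r=np.hypot(x,y);s=np.sinc(r/np.pi);d=np.array([x*s,y*s,np.cos(r)])
    else: d=np.array([x,y,1.])
    T=np.array(cal["T"]);return T[:3,3],T[:3,:3]@(d/np.linalg.norm(d))
def onz(cal,u,v,z,wrist=False):
    o,d=ray(cal,u,v,wrist);return o+d*(z-o[2])/d[2]
def two(c1,p1,c2,p2,w1=False,w2=False):
    o1,d1=ray(c1,*p1,w1);o2,d2=ray(c2,*p2,w2)
    A=np.stack([d1,-d2],1);t=np.linalg.lstsq(A,o2-o1,rcond=None)[0]
    a=o1+d1*t[0];b=o2+d2*t[1];return (a+b)/2,np.linalg.norm(a-b)
E
python3 - <<'E'
import cv2
t=cv2.imread('pics/a_top.png');s=cv2.imread('pics/a_scene.png')
def crop(im,x0,y0,x1,y1,k,n):
    c=cv2.resize(im[y0:y1,x0:x1],None,fx=k,fy=k,interpolation=cv2.INTER_CUBIC)
    for x in range((x0+9)//10*10,x1,10):
        cv2.putText(c,str(x),(int((x-x0)*k),8),0,.3,(0,255,255));cv2.line(c,(int((x-x0+.5)*k),10),(int((x-x0+.5)*k),14),(0,255,255))
    for y in range((y0+9)//10*10,y1,10):
        cv2.putText(c,str(y),(0,int((y-y0+.5)*k)+3),0,.3,(0,255,255))
    cv2.imwrite(n,c)
crop(t,150,130,250,260,4.5,'pics/b1.png')
crop(t,235,165,400,250,4.8,'pics/b2.png')
crop(s,240,165,420,345,3.3,'pics/b3.png')
crop(s,150,95,340,210,4.2,'pics/b4.png')
E
```

```text
(no output)
```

View pics/b1.png

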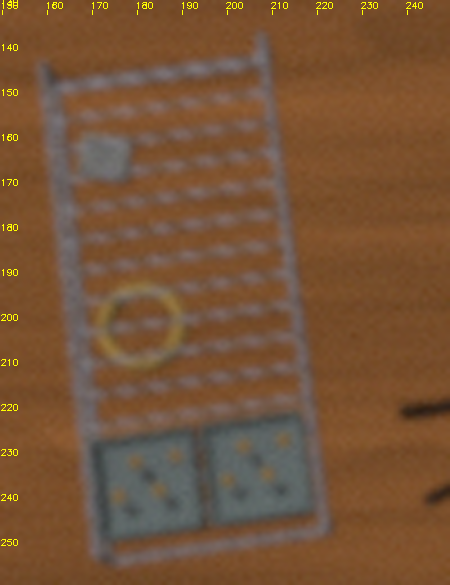

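View pics/b2.png

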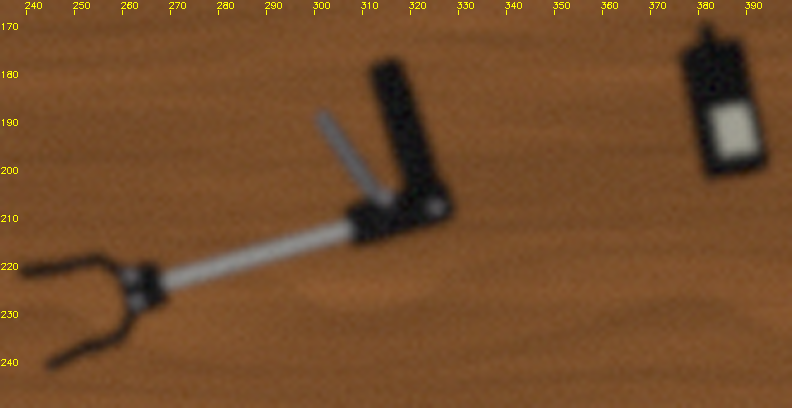

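View pics/b3.png

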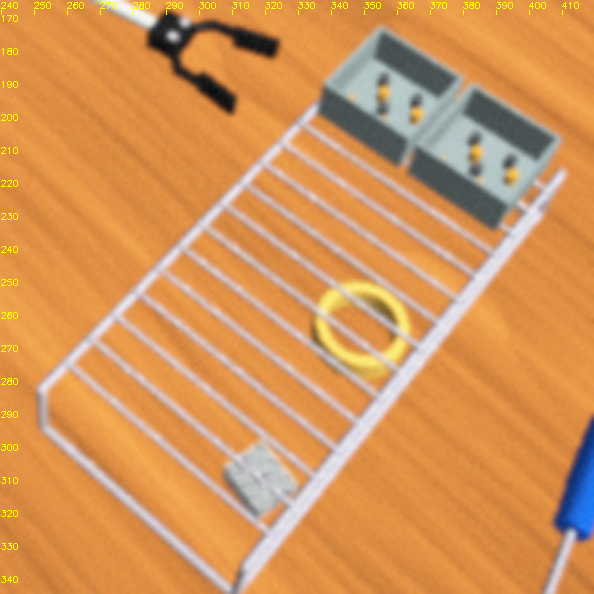

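View pics/b4.png

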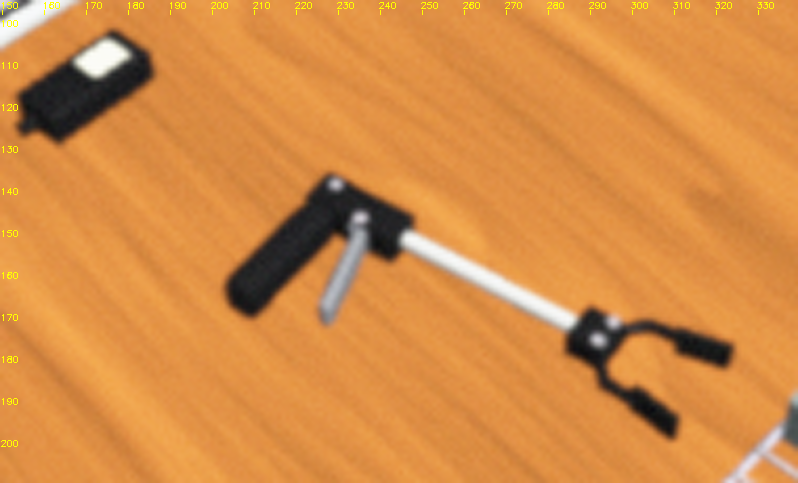

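```bash
python3 - <<'E'
from h import *
t=robot.get_calibration("top");s=robot.get_calibration("scene")
np.set_printoptions(precision=4,suppress=True)
def P(n,a,z):print(n,[np.round(onz(c,*p,z)[:2],4) for c,p in a])
P("sink top",[(t,(172.5,164.5)),(s,(319,308))],.024)
for k in range(1):pass
P("tape",[(t,(180.5,201.5)),(s,(348.5,264))],.024)
P("corner far front",[(t,(206.5,137)),(s,(251.5,284))],.067)
P("corner far rear",[(t,(159,144)),(s,(315,334))],.067)
P("near front corner top?",[(t,(221,247))],.067);P("near rear",[(t,(171,253))],.067); P("nr",[(s,(409,216))],.067)
P("grip far end",[(t,(313.8,178.5)),(s,(207,164))],.028)
P("grip bolt",[(t,(324.3,208)),(s,(228,138.5))],.028)
P("trig bolt",[(s,(234,146.5))],.028)
P("shaft a",[(t,(307,212)),(s,(246,151.5))],.02);P("shaft b",[(t,(268,223.5)),(s,(286,173))],.02)
P("jaw bolts",[(t,(260.5,222)),(t,(262,227)),(s,(294,171)),(s,(290.5,175.5))],.028)
P("tips",[(t,(239.5,221)),(s,(307,197))],.025);P("tipsL",[(t,(245,240.5)),(s,(321,179))],.025)
P("trig end",[(t,(301,188)),(s,(226,171))],.02)
P("adapter",[(t,(385.5,187)),(s,(172,116))],.028)
E
```

```text
sink top [array([0.5883, 0.2551]), array([0.5879, 0.2533])]
tape [array([0.4627, 0.2263]), array([0.4662, 0.2257])]
corner far front [array([0.6696, 0.1383]), array([0.6721, 0.1362])]
corner far rear [array([0.6472, 0.2935]), array([0.6442, 0.2912])]
near front corner top? [array([0.3089, 0.0901])]
near rear [array([0.2921, 0.2467])]
nr [array([0.2917, 0.2437])]
grip far end [array([ 0.5346, -0.2155]), array([ 0.5373, -0.2158])]
grip bolt [array([ 0.4351, -0.2465]), array([ 0.4371, -0.2543])]
trig bolt [array([ 0.4432, -0.2191])]
shaft a [array([ 0.4236, -0.1901]), array([ 0.4252, -0.1888])]
shaft b [array([ 0.3871, -0.0608]), array([ 0.3929, -0.0602])]
jaw bolts [array([ 0.3913, -0.0361]), array([ 0.3749, -0.0408]), array([ 0.3769, -0.047 ]), array([ 0.3943, -0.0419])]
tips [array([0.3958, 0.0325]), array([0.4083, 0.0342])]
tipsL [array([0.3319, 0.015 ]), array([0.3402, 0.0166])]
trig end [array([ 0.5044, -0.1727]), array([ 0.5098, -0.1691])]
adapter [array([ 0.5032, -0.4529]), array([ 0.5072, -0.4355])]
```

Call:
{"api": "servo_tool", "payload": {"steps": [{"dx": -47,"dy": -7.2,"turn": -0.64,"hand": 100},{"dx": -47,"dy": -7.2,"turn": -0.64,"hand": 100},{"dx": -47,"dy": -7.2,"turn": -0.64,"hand": 100},{"dx": -47,"dy": -7.2,"turn": -0.64,"hand": 100},{"dx": -47,"dy": -7.2,"turn": -0.64,"hand": 100},{"dx": -47,"dy": -7.2,"turn": -0.64,"hand": 100},{"dx": -47,"dy": -7.2,"turn": -0.64,"hand": 100},{"dx": -47,"dy": -7.2,"turn": -0.64,"hand": 100},{"dx": -47,"dy": -7.2,"turn": -0.64,"hand": 100},{"dx": -47,"dy": -7.2,"turn": -0.64,"hand": 100},{"dx": -47,"dy": -7.2,"turn": -0.64,"hand": 100},{"dx": -47,"dy": -7.2,"turn": -0.64,"hand": 100}]}}

```text
schema error: expected keys dx, dy, dz, turn, hand
```

```bash
cat > snap.py <<'E'
import sys
from h import *
n,name=sys.argv[1:3]
s=robot.read_state();c=robot.get_calibration(n);im=robot.capture(n)[:,:,::-1]
cv2.imwrite(f"pics/{name}.png",im)
np.savez(f"pics/{name}.npz",**{k:np.array(v) for k,v in c.items()})
np.set_printoptions(precision=4,suppress=True)
print("t",s["clock"],"tcp",s["tool_pos"],"rot",s["tcp_rot"],"q",s["q"],"w",s["width"],"F",s["force"])
if len(sys.argv)>3:
    x0,y0,x1,y1=map(int,sys.argv[3:7]);k=min(780/(x1-x0),580/(y1-y0))
    c=cv2.resize(im[y0:y1,x0:x1],None,fx=k,fy=k,interpolation=cv2.INTER_CUBIC)
    for x in range((x0+9)//10*10,x1,10): cv2.putText(c,str(x),(int((x-x0+.5)*k)-8,8),0,.3,(0,255,255));cv2.line(c,(int((x-x0+.5)*k),10),(int((x-x0+.5)*k),14),(0,255,255))
    for y in range((y0+9)//10*10,y1,10): cv2.putText(c,str(y),(0,int((y-y0+.5)*k)+3),0,.3,(0,255,255))
    cv2.imwrite(f"pics/{name}_c.png",c)
E
python3 snap.py wrist c1
```

```text
t 0.15 tcp [0.2119 0.5073 0.2182] rot [ 0.1966  0.9805 -0.0004 -0.0001] q [ 1.0904  0.3511  1.6522  0.      1.1391 -0.0846] w 1.0015266689812166 F [-0.6727  0.8009 -0.3647]
```

View pics/c1.png

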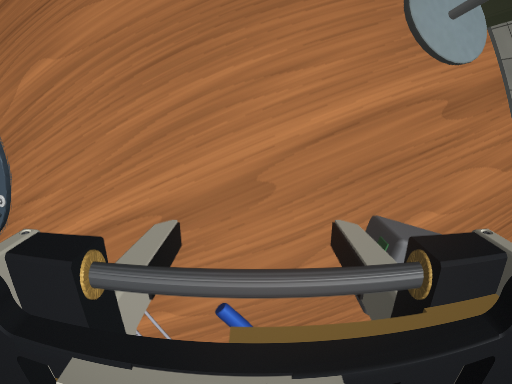

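All five keys are needed; the picture is unchanged as the arm did not move.

Call:
{"api": "servo_tool", "payload": {"steps": [{"dx": -47,"dy": -7.2,"dz": 0,"turn": -0.64,"hand": 100},{"dx": -47,"dy": -7.2,"dz": 0,"turn": -0.64,"hand": 100},{"dx": -47,"dy": -7.2,"dz": 0,"turn": -0.64,"hand": 100},{"dx": -47,"dy": -7.2,"dz": 0,"turn": -0.64,"hand": 100},{"dx": -47,"dy": -7.2,"dz": 0,"turn": -0.64,"hand": 100},{"dx": -47,"dy": -7.2,"dz": 0,"turn": -0.64,"hand": 100},{"dx": -47,"dy": -7.2,"dz": 0,"turn": -0.64,"hand": 100},{"dx": -47,"dy": -7.2,"dz": 0,"turn": -0.64,"hand": 100},{"dx": -47,"dy": -7.2,"dz": 0,"turn": -0.64,"hand": 100},{"dx": -47,"dy": -7.2,"dz": 0,"turn": -0.64,"hand": 100},{"dx": -47,"dy": -7.2,"dz": 0,"turn": -0.64,"hand": 100},{"dx": -47,"dy": -7.2,"dz": 0,"turn": -0.64,"hand": 100}]}}

```text
clock: 1.4
tool_pos: [0.6181, 0.2592, 0.2179]
tcp_rot: [-0.121, 0.993, -0.0, -0.001]
force: [0.3, -0.0, -0.2]
width: 0.999
```

```bash
python3 snap.py wrist c2
```

```text
t 1.4 tcp [0.6181 0.2592 0.2179] rot [-0.1211  0.9926 -0.     -0.0006] q [ 0.3276  0.5737  1.3075  0.0002  1.2615 -1.486 ] w 0.9988516615324131 F [ 0.2515 -0.035  -0.2348]
```

View pics/c2.png

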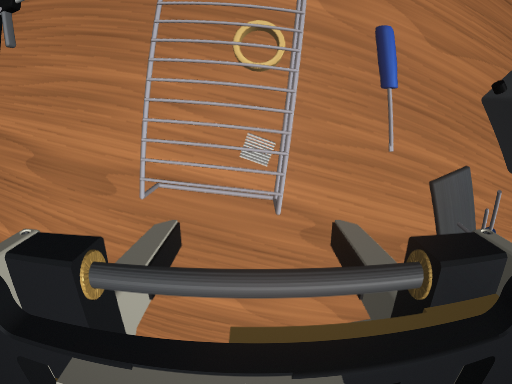

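```bash
python3 - <<'E'
import cv2
im=cv2.imread('pics/c2.png');x0,y0,x1,y1=220,120,300,175;k=9.6
c=cv2.resize(im[y0:y1,x0:x1],None,fx=k,fy=k,interpolation=cv2.INTER_CUBIC)
for x in range(x0,x1,10): cv2.putText(c,str(x),(int((x-x0+.5)*k)-8,8),0,.35,(0,255,255))
for y in range(y0,y1,10): cv2.putText(c,str(y),(0,int((y-y0+.5)*k)+3),0,.35,(0,255,255))
cv2.imwrite('pics/c2c.png',c)
E
```

```text
(no output)
```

View pics/c2c.png

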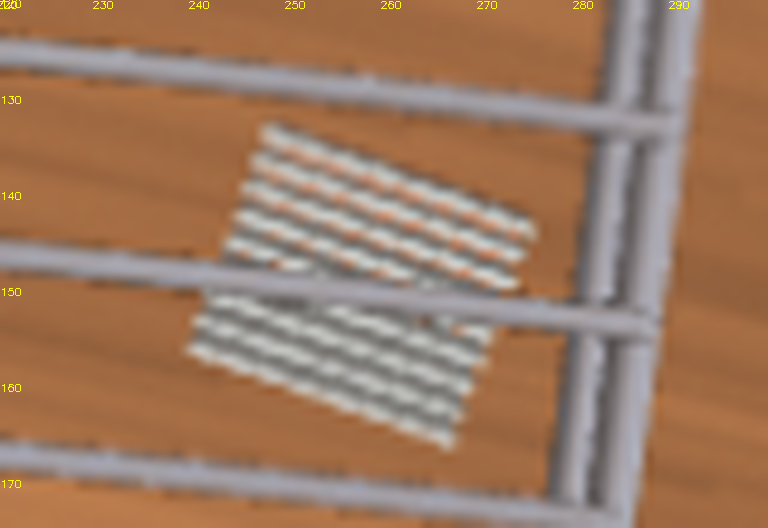

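```bash
python3 - <<'E'
from h import *
np.set_printoptions(precision=4,suppress=True)
c=dict(np.load('pics/c2.npz'))
P=np.array([onz(c,u,v,.024,True) for u,v in[(247.1,133),(275.2,143.7),(266.6,165.6),(239.3,156)]])[:,:2]
print(P,P.mean(0));
for i in range(4):
    d=P[(i+1)%4]-P[i];print(np.linalg.norm(d),np.degrees(np.arctan2(d[1],d[0])))
# rack: top corners
for n,p,z in[("far front leg foot",(142,197),0.003),("ffl top",(142,195),.06),("rear foot",(279,212),.003),("front rail",(160,2),.067),("rear rail lo",(296,70),.014),("wire L",(152,80),.067),("wire R",(303,2),.067)]:
    print(n,onz(c,*p,z,True))
E
```

```text
[[0.5717 0.2369]
 [0.5761 0.2731]
 [0.6049 0.2696]
 [0.6013 0.2343]] [0.5885 0.2535]
0.036468011845805864 83.01439643744385
0.028989811521487233 -6.914135869002819
0.0355146710663956 -95.76528869330889
0.0297628635852355 174.93512746996592
far front leg foot [0.6913 0.1129 0.003 ]
ffl top [0.6677 0.1319 0.06  ]
rear foot [0.6656 0.3033 0.003 ]
front rail [0.4427 0.1057 0.067 ]
rear rail lo [0.4802 0.2762 0.014 ]
wire L [0.534  0.1213 0.067 ]
wire R [0.4106 0.2607 0.067 ]
```

Call:
{"api": "servo_tool", "payload": {"steps": [{"dx": 20,"dy": -43,"dz": 0,"turn": 0,"hand": 100},{"dx": 20,"dy": -43,"dz": 0,"turn": 0,"hand": 100},{"dx": 20,"dy": -43,"dz": 0,"turn": 0,"hand": 100},{"dx": 20,"dy": -43,"dz": 0,"turn": 0,"hand": 100},{"dx": 20,"dy": -43,"dz": 0,"turn": 0,"hand": 100},{"dx": 20,"dy": -43,"dz": 0,"turn": 0,"hand": 100},{"dx": 20,"dy": -43,"dz": 0,"turn": 0,"hand": 100},{"dx": 20,"dy": -43,"dz": 0,"turn": 0,"hand": 100},{"dx": 20,"dy": -43,"dz": 0,"turn": 0,"hand": 100},{"dx": 20,"dy": -43,"dz": 0,"turn": 0,"hand": 100},{"dx": 20,"dy": -43,"dz": 0,"turn": 0,"hand": 100},{"dx": 20,"dy": -43,"dz": 0,"turn": 0,"hand": 100}]}}

```text
clock: 2.65
tool_pos: [0.5277, -0.2046, 0.2188]
tcp_rot: [-0.122, 0.993, 0.0, 0.0]
force: [-0.4, -1.0, -0.5]
width: 0.997
```

```bash
python3 snap.py wrist d1 60 60 420 260
```

```text
t 2.65 tcp [ 0.5277 -0.2046  0.2188] rot [-0.122   0.9925  0.0002  0.    ] q [-0.4523  0.3796  1.6094  0.0003  1.1527 -2.2678] w 0.9970473186579472 F [-0.3914 -0.9596 -0.5373]
```

View pics/d1_c.png

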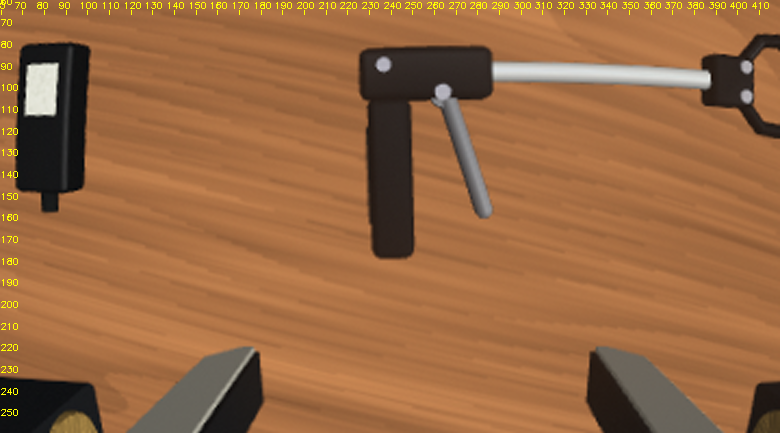

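```bash
python3 - <<'E'
from h import *
np.set_printoptions(precision=4,suppress=True)
c=dict(np.load('pics/d1.npz'));k=780/360
g=lambda u,v,z:onz(c,u/k+59.5,v/k+59.5,z,True)[:2]
j=(g(746,67,.028)+g(746,96,.028))/2; b=g(383,64,.028)
d=g(746,67,.028)-g(746,96,.028);print("jaw bolts sep",np.linalg.norm(d),j,"gripbolt",b)
for n in("jawaxis",):
    pass
s1=g(500,71.5,.02);s2=g(700,78.5,.02)
u=(s2-s1)/np.linalg.norm(s2-s1);print("shaft dir",np.degrees(np.arctan2(u[1],u[0])))
u2=(j-b)/np.linalg.norm(j-b);print("bolt dir",np.degrees(np.arctan2(u2[1],u2[0])),np.linalg.norm(j-b))
ang=np.radians(np.degrees(np.arctan2(u[1],u[0])))
u=np.array([np.cos(ang),np.sin(ang)]);r=np.array([u[1],-u[0]])
o=j-.195*u
for n,p in[("grip BL end",g(374,257,.028)),("grip BR end",g(413,256,.028)),("grip top left",g(368,105,.028)),("grip top right",g(410,105,.028)),("trig end",g(485,217,.02)),("trig bolt",g(443,92,.028)),("grip bolt",b),("s1",s1)]:
    w=p-o;print(n,p,"x,y",w@u*1e3,-w@r*1e3)
print("o",o,"pinch",o+.001*u+.055*r)
E
```

```text
jaw bolts sep 0.017618177238070645 [ 0.3809 -0.0445] gripbolt [ 0.4329 -0.2521]
shaft dir 105.43359350959285
bolt dir 104.07689331699726 0.21401843587345726
grip BL end [ 0.5396 -0.2317] x,y -27.719501291394703 -103.20560118246652
grip BR end [ 0.5337 -0.2103] x,y -5.530910757597363 -103.22104610709523
grip top left [ 0.457  -0.2547] x,y -27.86775300209293 -17.472322974108547
grip top right [ 0.4517 -0.2322] x,y -4.791307292140444 -18.301418756794053
trig end [ 0.5031 -0.1755] x,y 36.24133858872312 -82.98934802149996
trig bolt [ 0.4403 -0.2164] x,y 13.45859295168253 -11.526651008607821
grip bolt [ 0.4329 -0.2521] x,y -18.958439720116647 5.067244443910038
s1 [ 0.4203 -0.1882] x,y 45.99398687041205 0.23172588712792658
o [ 0.4328 -0.2325] pinch [ 0.4855 -0.2169]
```

Call:
{"api": "servo_tool", "payload": {"steps": [{"dx": 4.4,"dy": -0.15,"dz": 0,"turn": -0.02,"hand": 100},{"dx": 4.4,"dy": -0.15,"dz": 5,"turn": -0.02,"hand": 100},{"dx": 4.4,"dy": -0.15,"dz": 10,"turn": -0.02,"hand": 100},{"dx": 4.4,"dy": -0.15,"dz": 14,"turn": -0.02,"hand": 100},{"dx": 4.4,"dy": -0.15,"dz": 16,"turn": -0.02,"hand": 100},{"dx": 4.4,"dy": -0.15,"dz": 16,"turn": -0.02,"hand": 100}]}}

```text
clock: 3.3
tool_pos: [0.4844, -0.2155, 0.0563]
tcp_rot: [-0.133, 0.991, 0.002, -0.002]
force: [-0.0, 0.1, 1.6]
width: 1.001
```

```bash
python3 snap.py wrist d2
```

```text
t 3.3 tcp [ 0.4844 -0.2155  0.0563] rot [-0.1328  0.9911  0.0015 -0.0019] q [-0.5064  0.5449  1.8227  0.0002  0.7789 -2.3436] w 1.000705830351815 F [-0.0488  0.0858  1.587 ]
```

View pics/d2.png

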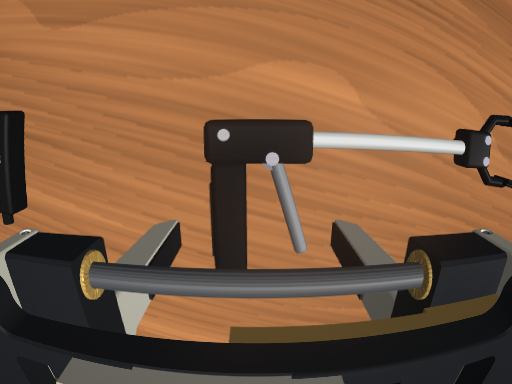

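Call:
{"api": "servo_tool", "payload": {"steps": [{"dx": 0,"dy": 0,"dz": 3,"turn": 0,"hand": 100},{"dx": 0,"dy": 0,"dz": 4.5,"turn": 0,"hand": 100},{"dx": 0,"dy": 0,"dz": 5.1,"turn": 0,"hand": 80},{"dx": 0,"dy": 0,"dz": 5.1,"turn": 0,"hand": 80},{"dx": 0,"dy": 0,"dz": 5.1,"turn": 0,"hand": 80}]}}

```text
clock: 3.85
tool_pos: [0.4861, -0.2181, 0.0086]
tcp_rot: [-0.132, 0.991, -0.0, 0.001]
force: [0.5, -0.3, -0.2]
width: 0.814
```

```bash
python3 snap.py wrist d3
```

```text
t 3.85 tcp [ 0.4861 -0.2181  0.0086] rot [-0.1318  0.9913 -0.0004  0.0005] q [-0.5091  0.63    1.8326 -0.      0.6777 -2.3442] w 0.8141179346114865 F [ 0.4584 -0.2578 -0.1951]
```

View pics/d3.png

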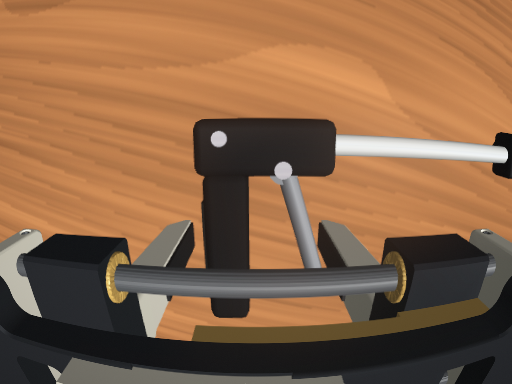

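Call:
{"api": "servo_tool", "payload": {"steps": [{"dx": 0,"dy": 0,"dz": 0.3,"turn": 0,"hand": 76},{"dx": 0,"dy": 0,"dz": 0.3,"turn": 0,"hand": 73},{"dx": 0,"dy": 0,"dz": 0.3,"turn": 0,"hand": 73},{"dx": 0,"dy": 0,"dz": 0.3,"turn": 0,"hand": 73}]}}

```text
clock: 4.3
tool_pos: [0.4855, -0.2178, 0.0047]
tcp_rot: [-0.132, 0.991, 0.0, 0.0]
force: [0.0, 1.8, -0.2]
width: 0.734
```

Call:
{"api": "servo_tool", "payload": {"steps": [{"dx": 0,"dy": 0,"dz": 0,"turn": 0,"hand": 70},{"dx": 0,"dy": 0,"dz": 0,"turn": 0,"hand": 70},{"dx": 0,"dy": 0,"dz": 0,"turn": 0,"hand": 70}]}}

```text
clock: 4.6
tool_pos: [0.4855, -0.2178, 0.0047]
tcp_rot: [-0.132, 0.991, -0.0, 0.0]
force: [-0.6, 2.0, 0.9]
width: 0.7
```

Call:
{"api": "servo_tool", "payload": {"steps": [{"dx": 0,"dy": 0,"dz": 0,"turn": 0,"hand": 69},{"dx": 0,"dy": 0,"dz": 0,"turn": 0,"hand": 69},{"dx": 0,"dy": 0,"dz": 0,"turn": 0,"hand": 69}]}}

```text
clock: 4.9
tool_pos: [0.4855, -0.2178, 0.0046]
tcp_rot: [-0.132, 0.991, 0.0, -0.0]
force: [-0.5, 2.0, 1.5]
width: 0.691
```

```bash
python3 snap.py wrist d4
```

```text
t 4.9 tcp [ 0.4855 -0.2178  0.0046] rot [-0.1317  0.9913  0.     -0.    ] q [-0.5093  0.637   1.8338 -0.      0.6708 -2.3443] w 0.6913743170072647 F [-0.4679  1.9817  1.5118]
```

View pics/d4.png

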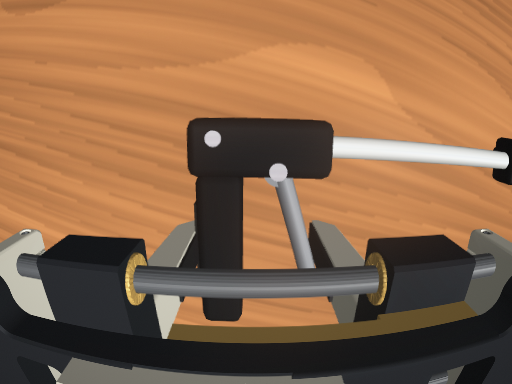

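Call:
{"api": "servo_tool", "payload": {"steps": [{"dx": 0,"dy": 0,"dz": 0,"turn": 0,"hand": 68},{"dx": 0,"dy": 0,"dz": 0,"turn": 0,"hand": 68},{"dx": 0,"dy": 0,"dz": 0,"turn": 0,"hand": 68}]}}

```text
clock: 5.25
tool_pos: [0.4856, -0.218, 0.0047]
tcp_rot: [-0.132, 0.991, -0.0, 0.0]
force: [-0.7, 0.8, 0.9]
width: 0.681
```

Call:
{"api": "servo_tool", "payload": {"steps": [{"dx": 0,"dy": 0,"dz": 0,"turn": 0,"hand": 67},{"dx": 0,"dy": 0,"dz": 0,"turn": 0,"hand": 67},{"dx": 0,"dy": 0,"dz": 0,"turn": 0,"hand": 67}]}}

```text
clock: 5.55
tool_pos: [0.4856, -0.218, 0.0047]
tcp_rot: [-0.132, 0.991, -0.0, 0.0]
force: [1.3, -0.2, -1.1]
width: 0.674
```

```bash
python3 -c "
from rig import robot
s=robot.read_state();print(s['width'],s['force'],s['wrist_torque'])"
```

```text
0.6744878474045576 [ 1.29344086 -0.16012964 -1.0676459 ] [ 0.11344468 -0.08449747 -0.04219178]
```

Call:
{"api": "servo_tool", "payload": {"steps": [{"dx": 0,"dy": 0,"dz": 0,"turn": 0,"hand": 66},{"dx": 0,"dy": 0,"dz": 0,"turn": 0,"hand": 66},{"dx": 0,"dy": 0,"dz": 0,"turn": 0,"hand": 66}]}}

```text
clock: 5.85
tool_pos: [0.4855, -0.2179, 0.0046]
tcp_rot: [-0.132, 0.991, -0.0, 0.0]
force: [1.0, -0.7, -0.0]
width: 0.664
```

```bash
python3 -c "
from rig import robot
s=robot.read_state();print(s['width'],s['force'],s['wrist_torque'])"
```

```text
0.6636769647591968 [ 1.00562834 -0.67183236 -0.04220904] [ 0.07103566 -0.09987865 -0.03290223]
```

```bash
python3 snap.py wrist d5; python3 snap.py top d6 235 165 335 245
```

```text
t 5.85 tcp [ 0.4855 -0.2179  0.0046] rot [-0.1317  0.9913 -0.      0.    ] q [-0.5093  0.637   1.8338 -0.0001  0.6707 -2.3443] w 0.6636769647591968 F [ 1.0056 -0.6718 -0.0422]
t 5.9 tcp [ 0.4855 -0.2179  0.0046] rot [-0.1317  0.9913 -0.      0.    ] q [-0.5093  0.637   1.8338 -0.      0.6708 -2.3443] w 0.6674710789238386 F [-0.1396 -1.1567 -0.6254]
```

View pics/d5.png

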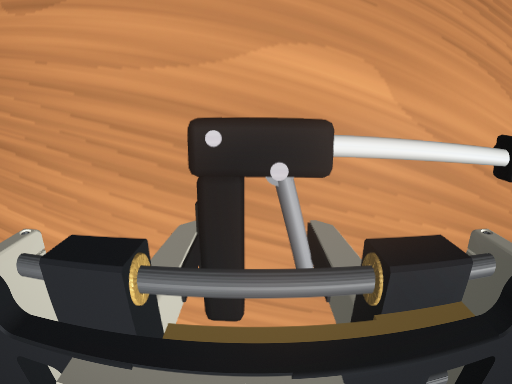

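View pics/d6_c.png

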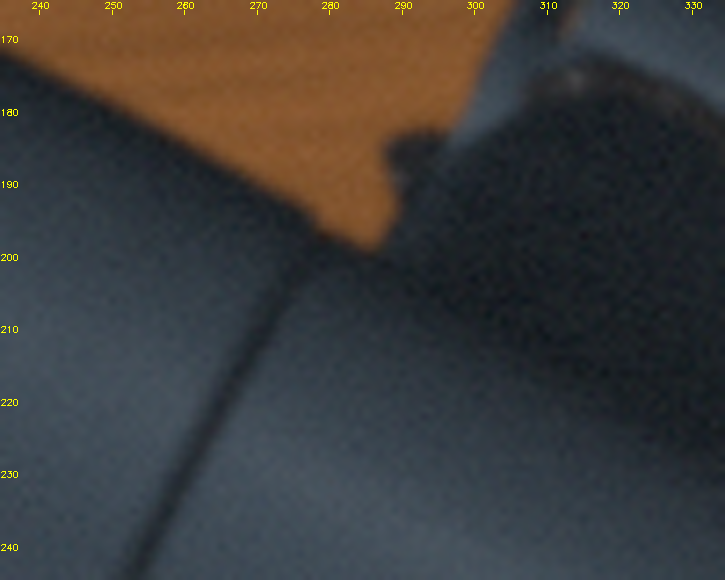

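Call:
{"api": "servo_tool", "payload": {"steps": [{"dx": 0,"dy": 0,"dz": 0,"turn": 0,"hand": 65},{"dx": 0,"dy": 0,"dz": 0,"turn": 0,"hand": 65},{"dx": -0.5,"dy": 0,"dz": 0,"turn": 0.02,"hand": 65},{"dx": -1.2,"dy": -0.1,"dz": 0,"turn": 0.05,"hand": 65},{"dx": -2.2,"dy": -0.2,"dz": 0,"turn": 0.08,"hand": 65},{"dx": -3,"dy": -0.3,"dz": 0,"turn": 0.1,"hand": 65},{"dx": -3.5,"dy": -0.3,"dz": 0,"turn": 0.12,"hand": 65},{"dx": -3.5,"dy": -0.3,"dz": 0,"turn": 0.12,"hand": 65}]}}

```text
clock: 6.75
tool_pos: [0.5209, -0.2114, 0.0047]
tcp_rot: [-0.072, 0.997, -0.0, 0.0]
force: [1.7, -0.1, 0.3]
width: 0.654
```

```bash
python3 snap.py wrist e1;python3 snap.py scene e2
```

```text
t 6.75 tcp [ 0.5209 -0.2114  0.0047] rot [-0.0718  0.9974 -0.0001  0.0005] q [-0.4685  0.6733  1.7539  0.0004  0.7135 -2.1833] w 0.6535390781562588 F [ 1.7337 -0.0751  0.3493]
t 6.8 tcp [ 0.5206 -0.2115  0.0046] rot [-0.0721  0.9974 -0.0001  0.0004] q [-0.4689  0.6731  1.7545  0.0005  0.7131 -2.1844] w 0.6565771859929239 F [0.5477 0.0676 0.0928]
```

View pics/e1.png

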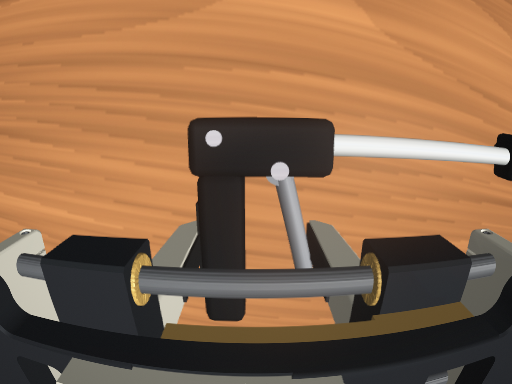

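View pics/e2.png

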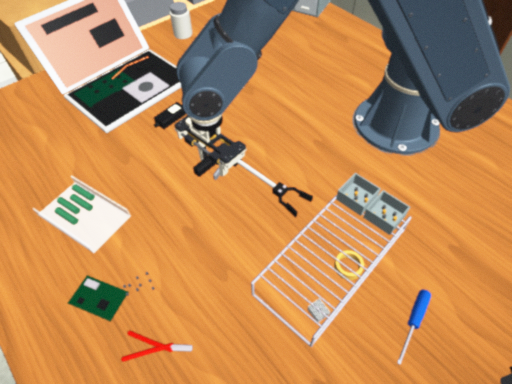

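Call:
{"api": "servo_tool", "payload": {"steps": [{"dx": -1,"dy": 0,"dz": 0,"turn": 0.03,"hand": 65},{"dx": -2.4,"dy": 0.1,"dz": 0,"turn": 0.07,"hand": 65},{"dx": -4,"dy": 0.1,"dz": 0,"turn": 0.13,"hand": 65},{"dx": -5.5,"dy": 0.2,"dz": 0,"turn": 0.18,"hand": 65},{"dx": -6.8,"dy": 0.2,"dz": 0,"turn": 0.22,"hand": 65},{"dx": -7.6,"dy": 0.2,"dz": 0,"turn": 0.25,"hand": 65},{"dx": -7.6,"dy": 0.2,"dz": 0,"turn": 0.25,"hand": 65},{"dx": -7.6,"dy": 0.2,"dz": 0,"turn": 0.25,"hand": 65}]}}

```text
clock: 7.65
tool_pos: [0.5948, -0.1987, 0.0046]
tcp_rot: [0.052, 0.999, 0.0, 0.0]
force: [1.2, -0.3, 0.8]
width: 0.652
```

```bash
python3 snap.py wrist f1;python3 snap.py scene f2 160 100 360 340; python3 snap.py top f3 150 130 350 280
```

```text
t 7.65 tcp [ 0.5948 -0.1987  0.0046] rot [0.0525 0.9986 0.0001 0.0002] q [-0.3967  0.7583  1.5697  0.0003  0.8132 -1.8628] w 0.6517665898321068 F [ 1.1789 -0.3391  0.7907]
t 7.7 tcp [ 0.5947 -0.1988  0.0046] rot [0.0525 0.9986 0.0001 0.0001] q [-0.3969  0.7583  1.5699  0.0002  0.8133 -1.8627] w 0.6531047116832961 F [ 0.3473  0.0305 -0.1272]
t 7.75 tcp [ 0.5946 -0.1988  0.0046] rot [ 0.0526  0.9986  0.0001 -0.    ] q [-0.3969  0.7582  1.57    0.0001  0.8135 -1.8625] w 0.655109020234357 F [ 1.1132  0.483  -0.4839]
```

View pics/f1.png

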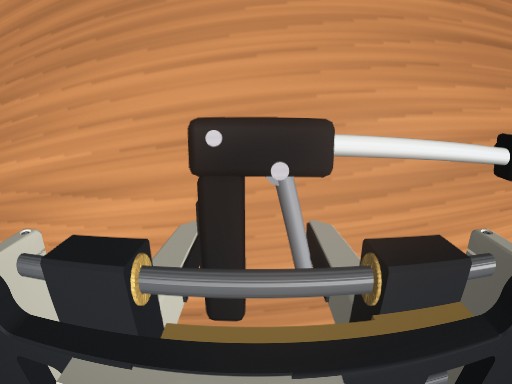

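View pics/f2_c.png

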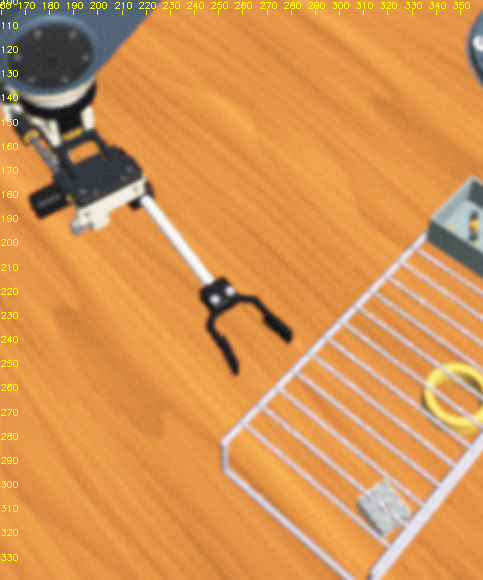

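View pics/f3_c.png

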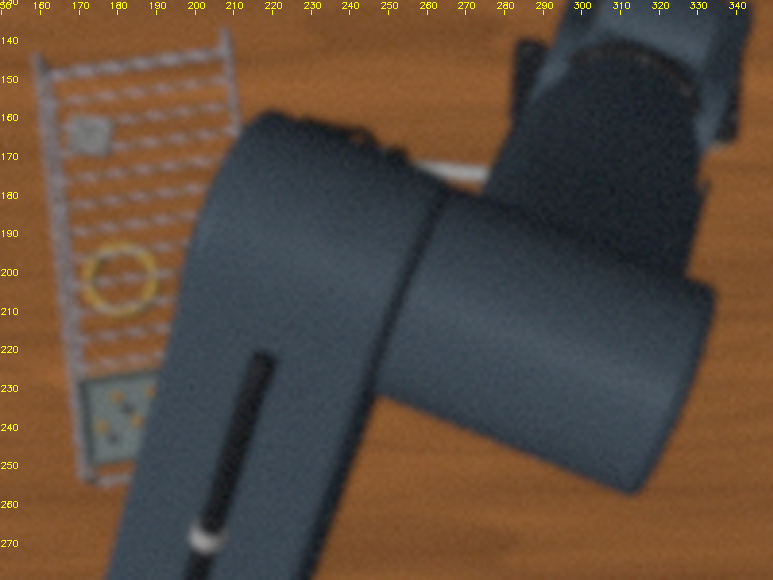

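```bash
python3 - <<'E'
from h import *
np.set_printoptions(precision=4,suppress=True)
c=robot.get_calibration("scene");k=580/240
g=lambda u,v,z:onz(c,u/k+159.5,v/k+99.5,z)[:2]
s1=g(149,202,.02);s2=g(207,277,.02);d=s2-s1;print("shaft",np.degrees(np.arctan2(d[1],d[0])),s1,s2)
b=(g(214,299,.028)+g(230,291,.028))/2;t=(g(236,373,.025)+g(290,340,.025))/2
print("bolts",b,"tips",t,np.linalg.norm(g(236,373,.025)-g(290,340,.025)))
d=t-b;print("bolt-tip",np.degrees(np.arctan2(d[1],d[0])),np.linalg.norm(d))
# expected from tcp
p=np.array([.5946,-.1988]);q=robot.read_state()["tcp_rot"];
ty=np.array([2*q[0]*q[1],q[1]**2-q[0]**2]);print("tool y deg",np.degrees(np.arctan2(ty[1],ty[0])))
r=np.array([ty[1],-ty[0]]);o=p-.001*ty-.055*r
print("exp bolts",o+.195*ty,"exp mouth",o+.25*ty)
w=dict(np.load('pics/f1.npz'))
G=lambda u,v,z:onz(w,u,v,z,True)[:2]
for n,(u,v,z) in dict(gripbolt=(213.5,138.5,.028),trigbolt=(280,171.5,.028),sh1=(340,145.5,.02),sh2=(490,156,.02)).items():
    e=G(u,v,z)-p;print(n,G(u,v,z),"rel to pinch x,y",e@ty,-e@r)
S=np.array([.5885,.2535])
for m in(o+.25*ty,): 
    e=S-m;print("sink rel mouth",e@ty,-e@r)
e=S-b;print("sink rel bolts",e@ty,-e@r)
E
```

```text
shaft 83.59564670185775 [ 0.544  -0.1449] [ 0.557  -0.0296]
bolts [0.562  0.0009] tips [0.5746 0.0777] 0.06259272497357224
bolt-tip 80.72050155320281 0.07791021618930608
tool y deg 83.95953326778104
exp bolts [ 0.5603 -0.0001] exp mouth [0.5661 0.0546]
gripbolt [ 0.5331 -0.2131] rel to pinch x,y -0.020647978639697716 0.0596788788264848
trigbolt [ 0.5528 -0.1826] rel to pinch x,y 0.01172766879608601 0.04331767446200297
sh1 [ 0.5436 -0.1493] rel to pinch x,y 0.04388804225676069 0.055963662312457904
sh2 [ 0.5559 -0.042 ] rel to pinch x,y 0.15188900916322196 0.055002010715650286
sink rel mouth 0.20014684185132095 -0.0013379561854700427
sink rel bolts 0.25402825499633164 0.0002793695436715003
```

Call:
{"api": "servo_tool", "payload": {"steps": [{"dx": 0,"dy": 1,"dz": 0,"turn": 0,"hand": 65},{"dx": 0,"dy": 3,"dz": 0,"turn": 0,"hand": 65},{"dx": 0,"dy": 5.5,"dz": 0,"turn": 0,"hand": 65},{"dx": 0,"dy": 8,"dz": 0,"turn": 0,"hand": 65},{"dx": 0,"dy": 10.5,"dz": 0,"turn": 0,"hand": 65},{"dx": 0,"dy": 12.5,"dz": 0,"turn": 0,"hand": 65},{"dx": 0,"dy": 13.5,"dz": 0,"turn": 0,"hand": 65},{"dx": 0,"dy": 14,"dz": 0,"turn": 0,"hand": 65},{"dx": 0,"dy": 14,"dz": 0,"turn": 0,"hand": 65}]}}

```text
clock: 8.7
tool_pos: [0.6097, -0.0591, 0.0046]
tcp_rot: [0.053, 0.999, 0.0, -0.0]
force: [0.3, 1.1, 0.9]
width: 0.656
```

```bash
python3 snap.py wrist g1 ;python3 snap.py scene g2 200 160 360 340; python3 snap.py top g3 150 130 350 280
```

```text
t 8.7 tcp [ 0.6097 -0.0591  0.0046] rot [ 0.0527  0.9986  0.0001 -0.0001] q [-0.1728  0.7388  1.6118  0.0003  0.7912 -1.6384] w 0.6557157130305098 F [0.2776 1.1494 0.8694]
t 8.75 tcp [ 0.6097 -0.0596  0.0046] rot [ 0.0529  0.9986  0.0001 -0.0001] q [-0.1735  0.7389  1.6117  0.0003  0.7912 -1.6386] w 0.6535938948018487 F [ 0.4141  1.515  -0.6555]
t 8.8 tcp [ 0.6097 -0.0599  0.0046] rot [ 0.0531  0.9986  0.0001 -0.0001] q [-0.1739  0.7389  1.6117  0.0003  0.7912 -1.6387] w 0.6517028966502328 F [0.1381 1.5962 1.1813]
```

View pics/g1.png

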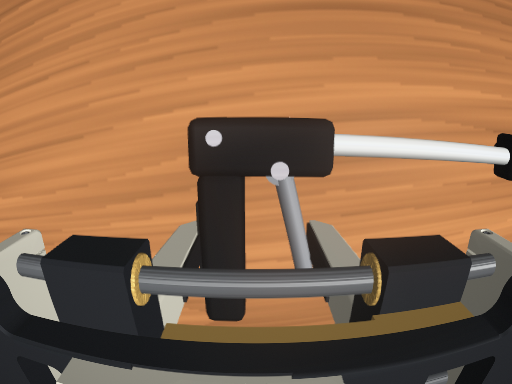

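View pics/g2_c.png

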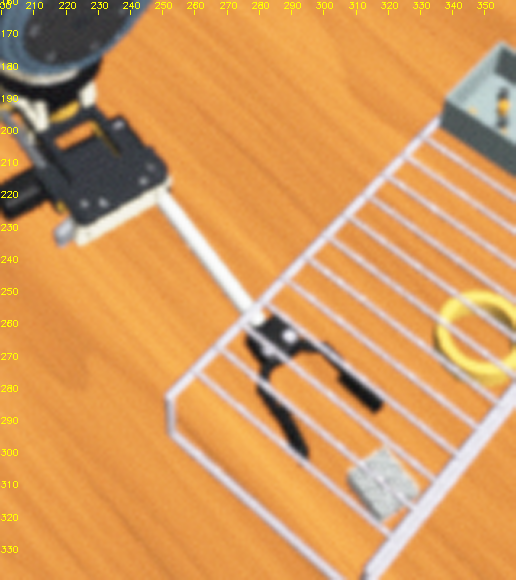

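View pics/g3_c.png

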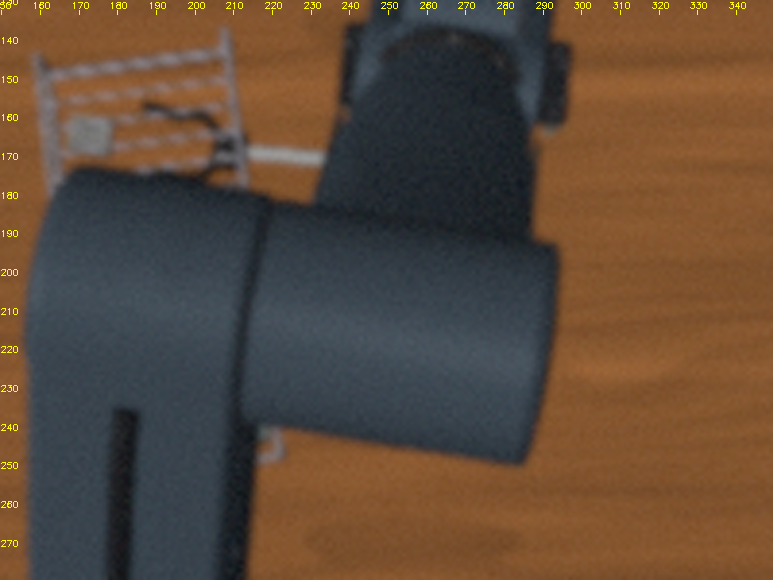

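```bash
python3 - <<'E'
from h import *
np.set_printoptions(precision=4,suppress=True)
c=robot.get_calibration("scene");k=580/180
g=lambda u,v,z:onz(c,u/k+199.5,v/k+159.5,z)[:2]
s=robot.read_state();p=s["tool_pos"][:2];q=s["tcp_rot"]
ty=np.array([2*q[0]*q[1],q[1]**2-q[0]**2]);r=np.array([ty[1],-ty[0]]);o=p-.001*ty-.055*r
print(s["tool_pos"],np.degrees(np.arctan2(ty[1],ty[0])))
L=lambda P:((P-o)@ty*1e3,-(P-o)@r*1e3)
b=(g(269,350,.028)+g(290,336,.028))/2
print("bolts",L(b),"tipR",L(g(305,460,.025)),"tipL",L(g(381,408,.025)),"sink scene",L(g(384,483,.024)),"sink wrist",L(np.array([.5885,.2535])),"sink corners",[L(g(*x,.024)) for x in[(347,470),(386,449),(418,497),(380,520)]])
E
```

```text
[ 0.6097 -0.06    0.0046] 83.89699341567538
bolts (np.float64(196.62008681167654), np.float64(-0.9274600845040795)) tipR (np.float64(271.56542124899096), np.float64(-35.55371272306503)) tipL (np.float64(271.76780461723376), np.float64(27.90972721406876)) sink scene (np.float64(312.1201880687273), np.float64(-2.4156192303892303)) sink wrist (np.float64(310.48897276625416), np.float64(-0.600852488826852)) sink corners [(np.float64(291.9620209317333), np.float64(-16.796273216422673)), (np.float64(295.3209468264888), np.float64(13.032098818522782)), (np.float64(331.4345063060994), np.float64(9.77694546649072)), (np.float64(329.134547021992), np.float64(-19.61266345049604))]
```

Call:
{"api": "servo_tool", "payload": {"steps": [{"dx": 0,"dy": 0.7,"dz": 0,"turn": 0,"hand": 65},{"dx": 0,"dy": 2,"dz": 0,"turn": 0,"hand": 65},{"dx": 0,"dy": 3.3,"dz": 0,"turn": 0,"hand": 65},{"dx": 0,"dy": 4.5,"dz": 0,"turn": 0,"hand": 65},{"dx": 0,"dy": 5.3,"dz": 0,"turn": 0,"hand": 65},{"dx": 0,"dy": 5.6,"dz": 0,"turn": 0,"hand": 65},{"dx": 0,"dy": 5.6,"dz": 0,"turn": 0,"hand": 65},{"dx": 0,"dy": 5.6,"dz": 0,"turn": 0,"hand": 65}]}}

```text
clock: 9.65
tool_pos: [0.6157, -0.0038, 0.0046]
tcp_rot: [0.053, 0.999, 0.0, 0.0]
force: [-0.2, 1.0, -0.1]
width: 0.656
```

```bash
python3 snap.py scene h2 220 190 380 340;python3 snap.py wrist h1
```

```text
t 9.65 tcp [ 0.6157 -0.0038  0.0046] rot [0.0529 0.9986 0.0001 0.    ] q [-0.0818  0.7429  1.6029  0.0003  0.7958 -1.5469] w 0.6557851274187974 F [-0.239   0.9863 -0.0883]
t 9.7 tcp [ 0.6156 -0.0039  0.0046] rot [ 0.0531  0.9986  0.0001 -0.    ] q [-0.0821  0.7429  1.6029  0.0003  0.7958 -1.5469] w 0.6566490880392828 F [ 0.2777  1.4612 -0.3345]
```

View pics/h2_c.png

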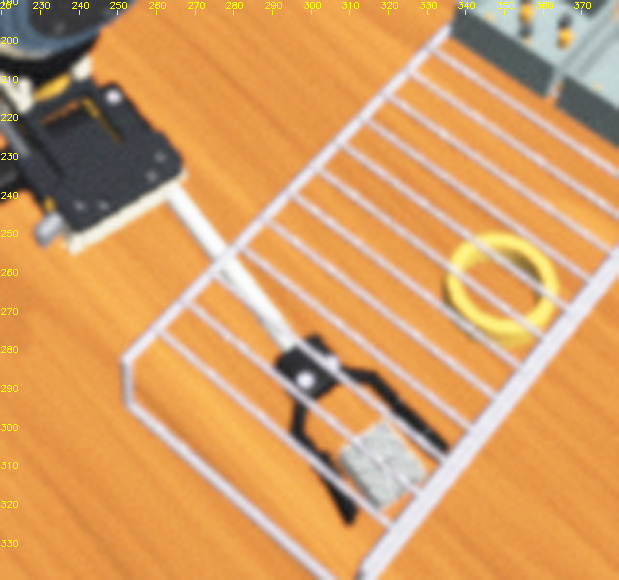

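View pics/h1.png

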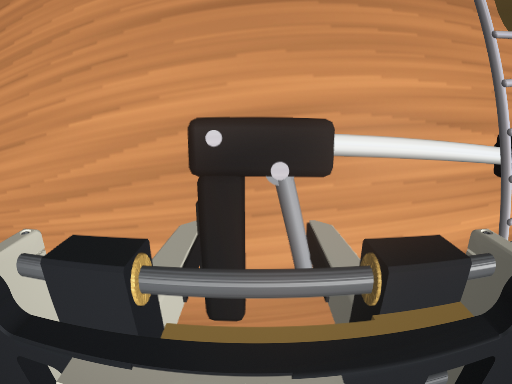

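```bash
cat > wm.py <<'E'
from h import *
import sys
w=[];f=[]
for i in range(int(sys.argv[1]) if len(sys.argv)>1 else 6):
    s=robot.read_state();w.append(s["width"]);f.append(s["force"]);robot.capture("scene")
print("t %.2f w %.4f +- %.4f"%(s["clock"],np.mean(w),np.std(w)/len(w)**.5),np.round(np.mean(f,0),2),np.round(s["tool_pos"],4))
E
python3 wm.py
```

```text
t 10.00 w 0.6564 +- 0.0006 [-0.1   0.71 -0.27] [ 0.6157 -0.004   0.0046]
```

Call:
{"api": "servo_tool", "payload": {"steps": [{"dx": 0,"dy": 0,"dz": 0,"turn": 0,"hand": 62},{"dx": 0,"dy": 0,"dz": 0,"turn": 0,"hand": 62},{"dx": 0,"dy": 0,"dz": 0,"turn": 0,"hand": 62},{"dx": 0,"dy": 0,"dz": 0,"turn": 0,"hand": 62}]}}

```text
clock: 10.45
tool_pos: [0.6158, -0.0039, 0.0047]
tcp_rot: [0.053, 0.999, -0.0, 0.0]
force: [0.9, -0.8, -1.6]
width: 0.629
```

```bash
python3 wm.py
```

```text
t 10.70 w 0.6274 +- 0.0008 [ 0.7  -0.59 -0.81] [ 0.6157 -0.0038  0.0046]
```

Call:
{"api": "servo_tool", "payload": {"steps": [{"dx": 0,"dy": 0,"dz": 0,"turn": 0,"hand": 59},{"dx": 0,"dy": 0,"dz": 0,"turn": 0,"hand": 59},{"dx": 0,"dy": 0,"dz": 0,"turn": 0,"hand": 59},{"dx": 0,"dy": 0,"dz": 0,"turn": 0,"hand": 59}]}}

```text
clock: 11.15
tool_pos: [0.6158, -0.0038, 0.0047]
tcp_rot: [0.053, 0.999, 0.0, 0.0]
force: [1.1, -0.9, -1.0]
width: 0.601
```

```bash
python3 wm.py; python3 snap.py scene i1 260 250 360 340;python3 snap.py wrist i2
```

```text
t 11.40 w 0.6002 +- 0.0004 [ 1.6  -0.85 -0.64] [ 0.6158 -0.0038  0.0047]
t 11.45 tcp [ 0.6158 -0.0038  0.0047] rot [ 0.0529  0.9986 -0.      0.0001] q [-0.0818  0.7429  1.6028 -0.      0.7958 -1.5467] w 0.5989094162519283 F [ 1.5202 -1.5548 -0.1978]
t 11.5 tcp [ 0.6157 -0.0038  0.0047] rot [0.0529 0.9986 0.     0.0001] q [-0.0818  0.7429  1.6028  0.      0.7958 -1.5468] w 0.6038020227981509 F [ 1.9437 -1.6067 -0.3244]
```

View pics/i1_c.png

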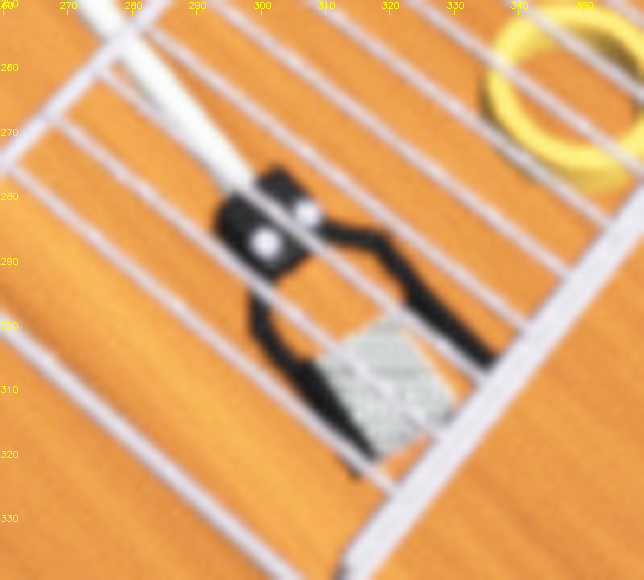

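View pics/i2.png

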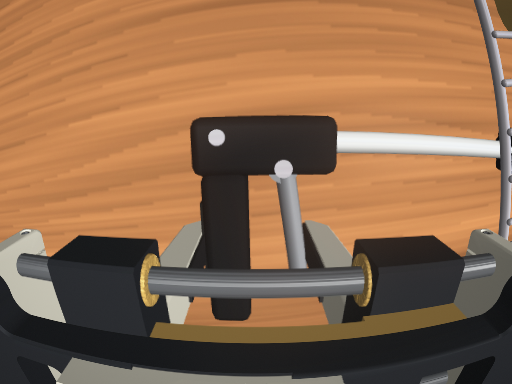

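Call:
{"api": "servo_tool", "payload": {"steps": [{"dx": 0,"dy": 0,"dz": 0,"turn": 0,"hand": 57.5},{"dx": 0,"dy": 0,"dz": 0,"turn": 0,"hand": 57},{"dx": 0,"dy": 0,"dz": 0,"turn": 0,"hand": 57},{"dx": 0,"dy": 0,"dz": 0,"turn": 0,"hand": 57}]}}

```text
clock: 11.95
tool_pos: [0.6157, -0.0038, 0.0047]
tcp_rot: [0.053, 0.999, 0.0, 0.0]
force: [1.6, -1.2, 0.1]
width: 0.579
```

```bash
python3 wm.py
```

```text
t 12.20 w 0.5804 +- 0.0012 [ 1.63 -1.01  0.  ] [ 0.6157 -0.0038  0.0047]
```

Call:
{"api": "servo_tool", "payload": {"steps": [{"dx": 0,"dy": 0,"dz": 0,"turn": 0,"hand": 56},{"dx": 0,"dy": 0,"dz": 0,"turn": 0,"hand": 56},{"dx": 0,"dy": 0,"dz": 0,"turn": 0,"hand": 56},{"dx": 0,"dy": 0,"dz": 0,"turn": 0,"hand": 56}]}}

```text
clock: 12.65
tool_pos: [0.6157, -0.0038, 0.0046]
tcp_rot: [0.053, 0.999, -0.0, -0.0]
force: [1.6, -2.2, 0.3]
width: 0.568
```

```bash
python3 wm.py;  python3 snap.py scene i3 260 250 360 340
```

```text
t 12.90 w 0.5679 +- 0.0006 [ 1.58 -1.71  0.03] [ 0.6157 -0.0038  0.0046]
t 12.95 tcp [ 0.6157 -0.0038  0.0046] rot [ 0.0529  0.9986 -0.      0.    ] q [-0.0818  0.7429  1.6028 -0.      0.7958 -1.5468] w 0.5697005326321766 F [ 1.1182 -1.4164  0.1751]
```

View pics/i3_c.png

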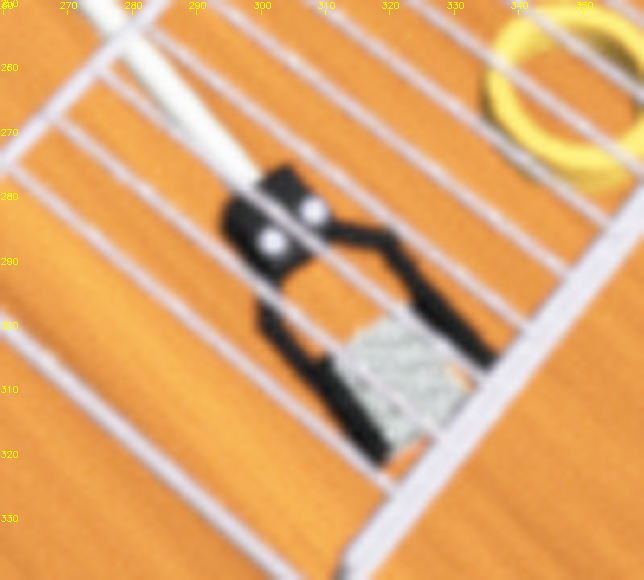

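Call:
{"api": "servo_tool", "payload": {"steps": [{"dx": 0,"dy": 0,"dz": 0,"turn": 0,"hand": 55},{"dx": 0,"dy": 0,"dz": 0,"turn": 0,"hand": 55},{"dx": 0,"dy": 0,"dz": 0,"turn": 0,"hand": 55},{"dx": 0,"dy": 0,"dz": 0,"turn": 0,"hand": 55}]}}

```text
clock: 13.4
tool_pos: [0.6157, -0.0038, 0.0046]
tcp_rot: [0.053, 0.999, -0.0, -0.0]
force: [-0.0, -0.6, 0.9]
width: 0.558
```

```bash
python3 wm.py
```

```text
t 13.65 w 0.5583 +- 0.0003 [ 0.74 -1.46  0.77] [ 0.6157 -0.0038  0.0046]
```

Call:
{"api": "servo_tool", "payload": {"steps": [{"dx": 0,"dy": 0,"dz": 0,"turn": 0,"hand": 54.5},{"dx": 0,"dy": 0,"dz": 0,"turn": 0,"hand": 54.5},{"dx": 0,"dy": 0,"dz": 0,"turn": 0,"hand": 54.5}]}}

```text
clock: 14.0
tool_pos: [0.6157, -0.0038, 0.0046]
tcp_rot: [0.053, 0.999, -0.0, 0.0]
force: [1.1, -1.6, -0.5]
width: 0.551
```

```bash
python3 wm.py 8;  python3 snap.py scene i4 260 250 360 340
```

```text
t 14.35 w 0.5548 +- 0.0005 [ 1.07 -1.58  0.1 ] [ 0.6157 -0.0038  0.0046]
t 14.4 tcp [ 0.6157 -0.0038  0.0046] rot [ 0.0529  0.9986 -0.     -0.    ] q [-0.0818  0.7429  1.6028 -0.      0.7958 -1.5468] w 0.555350501721082 F [ 1.6637 -1.2205  0.85  ]
```

View pics/i4_c.png

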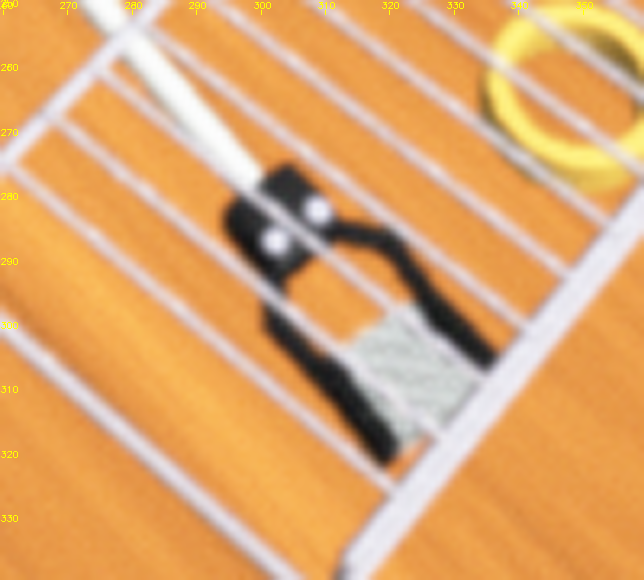

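Call:
{"api": "servo_tool", "payload": {"steps": [{"dx": 0,"dy": 0,"dz": 0,"turn": 0,"hand": 54.1},{"dx": 0,"dy": 0,"dz": 0,"turn": 0,"hand": 54.1},{"dx": 0,"dy": 0,"dz": 0,"turn": 0,"hand": 54.1}]}}

```text
clock: 14.75
tool_pos: [0.6157, -0.0038, 0.0046]
tcp_rot: [0.053, 0.999, 0.0, -0.0]
force: [0.4, -0.8, 0.1]
width: 0.549
```

```bash
python3 wm.py 10
```

```text
t 15.20 w 0.5493 +- 0.0006 [ 0.97 -1.39  0.24] [ 0.6157 -0.0038  0.0046]
```

Call:
{"api": "servo_tool", "payload": {"steps": [{"dx": 0,"dy": 0,"dz": 0,"turn": 0,"hand": 53.5},{"dx": 0,"dy": 0,"dz": 0,"turn": 0,"hand": 53.5},{"dx": 0,"dy": 0,"dz": 0,"turn": 0,"hand": 53.5}]}}

```text
clock: 15.55
tool_pos: [0.6157, -0.0038, 0.0046]
tcp_rot: [0.053, 0.999, -0.0, 0.0]
force: [1.0, -0.9, 0.2]
width: 0.544
```

```bash
python3 wm.py 8
```

```text
t 15.90 w 0.5450 +- 0.0006 [ 1.06 -1.6   0.44] [ 0.6157 -0.0038  0.0046]
```

Call:
{"api": "servo_tool", "payload": {"steps": [{"dx": 0,"dy": 0,"dz": 0,"turn": 0,"hand": 53},{"dx": 0,"dy": 0,"dz": 0,"turn": 0,"hand": 53},{"dx": 0,"dy": 0,"dz": 0,"turn": 0,"hand": 53}]}}

```text
clock: 16.25
tool_pos: [0.6157, -0.0038, 0.0046]
tcp_rot: [0.053, 0.999, -0.0, 0.0]
force: [1.3, -1.3, -0.1]
width: 0.54
```

```bash
python3 wm.py 10;  python3 snap.py scene i5 260 250 360 340;python3 snap.py wrist i6
```

```text
t 16.70 w 0.5387 +- 0.0006 [ 1.38 -1.27  0.58] [ 0.6157 -0.0038  0.0046]
t 16.75 tcp [ 0.6157 -0.0038  0.0046] rot [ 0.0529  0.9986  0.     -0.    ] q [-0.0818  0.7429  1.6028  0.      0.7958 -1.5468] w 0.5381363708100382 F [ 0.8301 -1.9981  0.8611]
t 16.8 tcp [ 0.6157 -0.0038  0.0046] rot [ 0.0529  0.9986 -0.      0.    ] q [-0.0818  0.7429  1.6028 -0.      0.7958 -1.5468] w 0.5385579375186688 F [ 1.0753 -0.9049  0.6096]
```

View pics/i5_c.png

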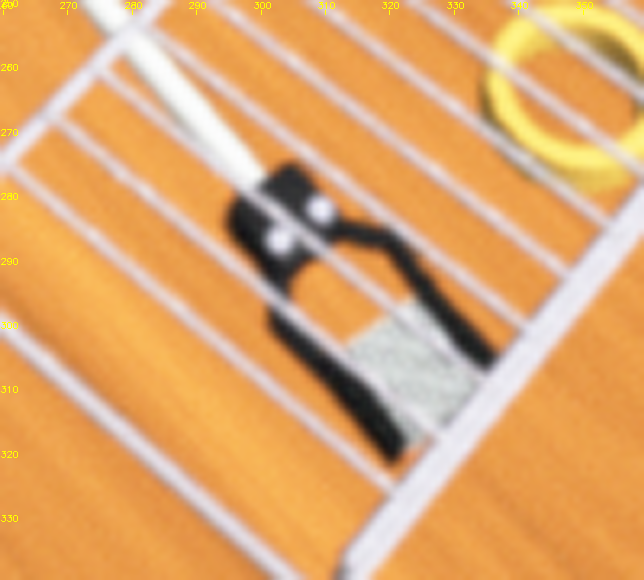

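View pics/i6.png

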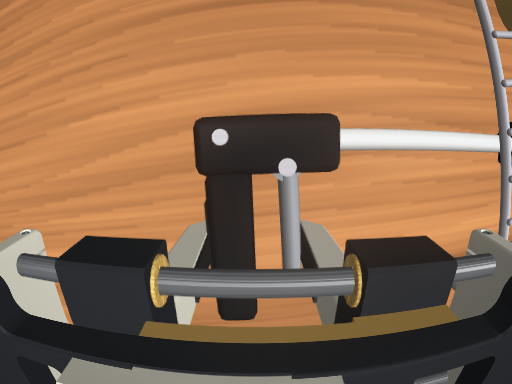

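Call:
{"api": "servo_tool", "payload": {"steps": [{"dx": 0,"dy": -0.2,"dz": 0,"turn": 0,"hand": 53},{"dx": 0,"dy": -0.4,"dz": 0,"turn": 0,"hand": 53},{"dx": 0,"dy": -0.4,"dz": 0,"turn": 0,"hand": 53}]}}

```text
clock: 17.15
tool_pos: [0.6151, -0.0079, 0.0046]
tcp_rot: [0.053, 0.999, 0.0, -0.0]
force: [0.3, 1.6, 1.5]
width: 0.536
```

```bash
python3 wm.py 6;  python3 snap.py scene i7 260 250 360 340
```

```text
t 17.40 w 0.5379 +- 0.0006 [0.61 0.21 1.22] [ 0.6151 -0.0079  0.0046]
t 17.45 tcp [ 0.6151 -0.0078  0.0046] rot [ 0.0528  0.9986 -0.0001 -0.0002] q [-0.0883  0.7424  1.6041 -0.0002  0.7954 -1.5533] w 0.5376443799041531 F [ 0.089  -0.1416  1.1012]
```

View pics/i7_c.png

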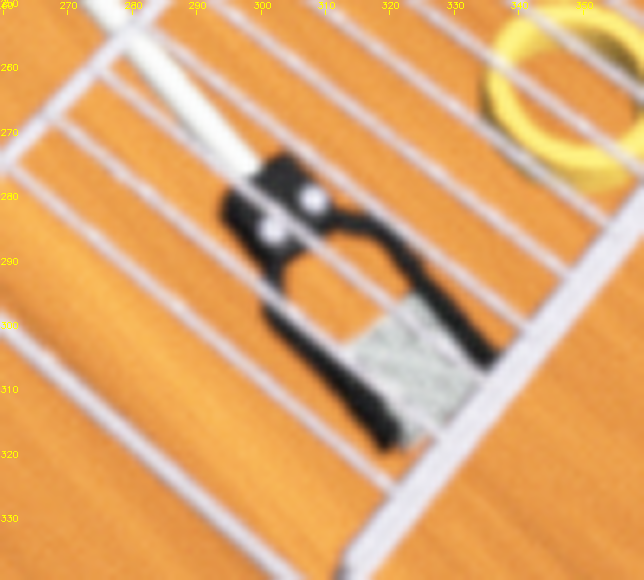

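Call:
{"api": "servo_tool", "payload": {"steps": [{"dx": 0,"dy": 0,"dz": 0,"turn": 0,"hand": 52.4},{"dx": 0,"dy": 0,"dz": 0,"turn": 0,"hand": 52.4},{"dx": 0,"dy": 0,"dz": 0,"turn": 0,"hand": 52.4}]}}

```text
clock: 17.8
tool_pos: [0.6153, -0.0079, 0.0046]
tcp_rot: [0.053, 0.999, -0.0, 0.0]
force: [-0.3, -2.0, 0.1]
width: 0.531
```

```bash
python3 wm.py 8
```

```text
t 18.15 w 0.5336 +- 0.0006 [ 0.59 -2.05  0.47] [ 0.6153 -0.0078  0.0046]
```

Call:
{"api": "servo_tool", "payload": {"steps": [{"dx": 0,"dy": 0,"dz": 0,"turn": 0,"hand": 51.9},{"dx": 0,"dy": 0,"dz": 0,"turn": 0,"hand": 51.9},{"dx": 0,"dy": 0,"dz": 0,"turn": 0,"hand": 51.9}]}}

```text
clock: 18.5
tool_pos: [0.6153, -0.0078, 0.0046]
tcp_rot: [0.053, 0.999, 0.0, 0.0]
force: [0.3, -1.9, -0.2]
width: 0.527
```

```bash
python3 wm.py 10;  python3 snap.py scene j1 260 250 360 340
```

```text
t 18.95 w 0.5286 +- 0.0008 [ 1.11 -1.45 -0.44] [ 0.6153 -0.0078  0.0047]
t 19.0 tcp [ 0.6153 -0.0078  0.0047] rot [0.0529 0.9986 0.     0.0001] q [-0.0883  0.7424  1.6039  0.      0.7952 -1.5533] w 0.5252521750392873 F [ 2.0736 -1.4322 -0.6203]
```

View pics/j1_c.png

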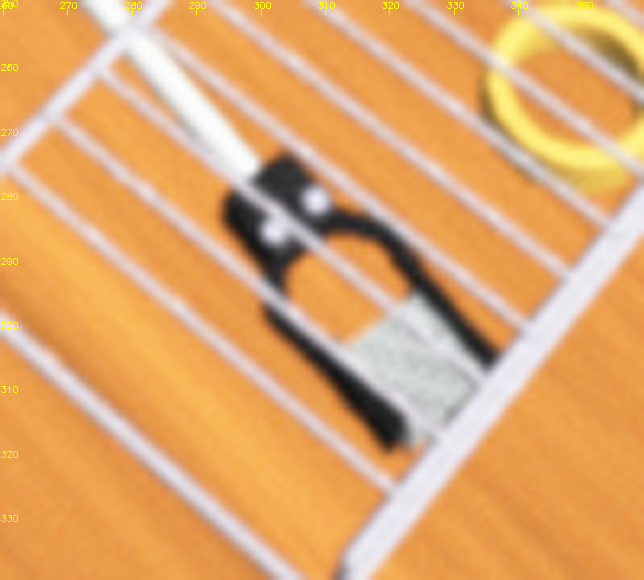

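Call:
{"api": "servo_tool", "payload": {"steps": [{"dx": 0,"dy": 0,"dz": 0,"turn": 0,"hand": 51.4},{"dx": 0,"dy": 0,"dz": 0,"turn": 0,"hand": 51.4},{"dx": 0,"dy": 0,"dz": 0,"turn": 0,"hand": 51.4}]}}

```text
clock: 19.35
tool_pos: [0.6153, -0.0078, 0.0047]
tcp_rot: [0.053, 0.999, -0.0, 0.0]
force: [1.3, -1.1, 0.4]
width: 0.521
```

```bash
python3 wm.py 10
```

```text
t 19.80 w 0.5237 +- 0.0004 [ 1.07 -1.54  0.04] [ 0.6153 -0.0078  0.0046]
```

Call:
{"api": "servo_tool", "payload": {"steps": [{"dx": 0,"dy": 0,"dz": 0,"turn": 0,"hand": 51},{"dx": 0,"dy": 0,"dz": 0,"turn": 0,"hand": 51},{"dx": 0,"dy": 0,"dz": 0,"turn": 0,"hand": 51}]}}

```text
clock: 20.15
tool_pos: [0.6152, -0.0078, 0.0046]
tcp_rot: [0.053, 0.999, 0.0, -0.0]
force: [0.9, -0.5, 0.5]
width: 0.521
```

```bash
python3 wm.py 10;  python3 snap.py scene j2 260 250 360 340
```

```text
t 20.60 w 0.5195 +- 0.0005 [ 1.2  -1.63  0.4 ] [ 0.6153 -0.0078  0.0046]
t 20.65 tcp [ 0.6153 -0.0078  0.0046] rot [ 0.0529  0.9986 -0.     -0.    ] q [-0.0883  0.7424  1.604  -0.      0.7953 -1.5533] w 0.519493506067934 F [ 0.8003 -1.2356  0.3197]
```

View pics/j2_c.png

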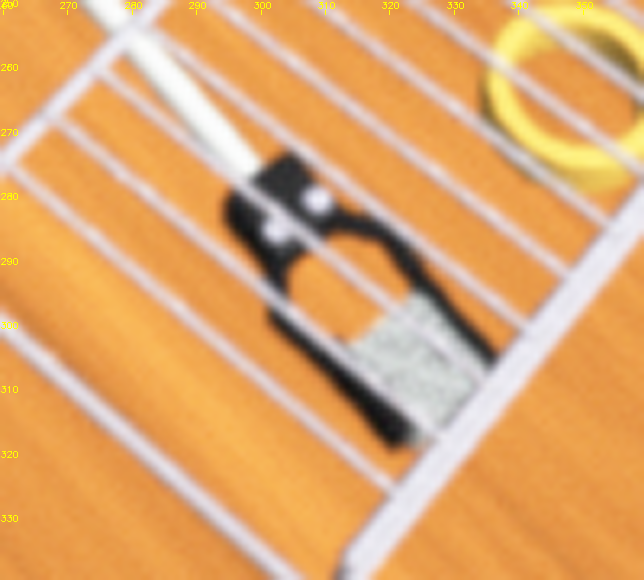

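Call:
{"api": "servo_tool", "payload": {"steps": [{"dx": 0,"dy": 0,"dz": 0,"turn": 0,"hand": 50.5},{"dx": 0,"dy": 0,"dz": 0,"turn": 0,"hand": 50.5},{"dx": 0,"dy": 0,"dz": 0,"turn": 0,"hand": 50.5}]}}

```text
clock: 21.0
tool_pos: [0.6153, -0.0078, 0.0046]
tcp_rot: [0.053, 0.999, 0.0, -0.0]
force: [1.7, -2.3, 0.3]
width: 0.517
```

```bash
python3 wm.py 8
```

```text
t 21.35 w 0.5138 +- 0.0006 [ 1.25 -1.45  0.33] [ 0.6153 -0.0078  0.0046]
```

Call:
{"api": "servo_tool", "payload": {"steps": [{"dx": 0,"dy": 0,"dz": 0,"turn": 0,"hand": 50.1},{"dx": 0,"dy": 0,"dz": 0,"turn": 0,"hand": 50.1},{"dx": 0,"dy": 0,"dz": 0,"turn": 0,"hand": 50.1}]}}

```text
clock: 21.7
tool_pos: [0.6153, -0.0078, 0.0046]
tcp_rot: [0.053, 0.999, -0.0, 0.0]
force: [2.2, -1.9, -0.6]
width: 0.513
```

```bash
python3 wm.py 10
```

```text
t 22.15 w 0.5115 +- 0.0005 [ 1.14 -1.71 -0.03] [ 0.6153 -0.0078  0.0046]
```

Call:
{"api": "servo_tool", "payload": {"steps": [{"dx": 0,"dy": 0,"dz": 0,"turn": 0,"hand": 49.7},{"dx": 0,"dy": 0,"dz": 0,"turn": 0,"hand": 49.7},{"dx": 0,"dy": 0,"dz": 0,"turn": 0,"hand": 49.7}]}}

```text
clock: 22.5
tool_pos: [0.6153, -0.0078, 0.0046]
tcp_rot: [0.053, 0.999, 0.0, -0.0]
force: [1.6, -1.6, -0.1]
width: 0.51
```

```bash
python3 wm.py 12; python3 snap.py scene j3 260 250 360 340; python3 snap.py wrist j4
```

```text
t 23.05 w 0.5093 +- 0.0005 [ 0.92 -1.83  0.24] [ 0.6153 -0.0078  0.0046]
t 23.1 tcp [ 0.6153 -0.0078  0.0046] rot [ 0.0528  0.9986 -0.      0.    ] q [-0.0882  0.7424  1.604  -0.      0.7952 -1.5533] w 0.5071437635325228 F [ 0.7429 -1.5475  0.2024]
t 23.15 tcp [ 0.6152 -0.0078  0.0046] rot [ 0.0529  0.9986 -0.     -0.    ] q [-0.0883  0.7424  1.604  -0.      0.7953 -1.5533] w 0.5072727709063993 F [ 1.7118 -1.2813  1.1719]
```

View pics/j3_c.png

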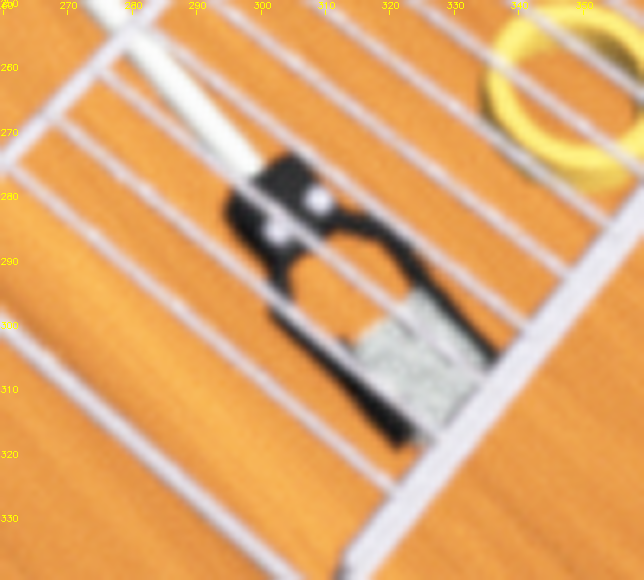

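View pics/j4.png

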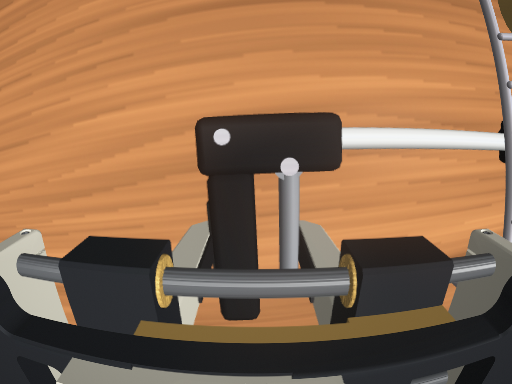

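Call:
{"api": "servo_tool", "payload": {"steps": [{"dx": 0,"dy": -0.3,"dz": 0,"turn": 0,"hand": 49.7},{"dx": 0,"dy": -0.8,"dz": 0,"turn": 0,"hand": 49.7},{"dx": 0,"dy": -1.3,"dz": 0,"turn": 0,"hand": 49.7},{"dx": 0,"dy": -1.5,"dz": 0,"turn": 0,"hand": 49.7},{"dx": 0,"dy": -1.5,"dz": 0,"turn": 0,"hand": 49.7}]}}

```text
clock: 23.7
tool_pos: [0.6135, -0.0233, 0.0046]
tcp_rot: [0.053, 0.999, -0.0, -0.0]
force: [-0.0, -2.8, 0.7]
width: 0.507
```

```bash
python3 wm.py 6; python3 snap.py scene k1 260 250 360 340
```

```text
t 23.95 w 0.5097 +- 0.0013 [-0.45 -2.55  0.66] [ 0.6137 -0.0229  0.0046]
t 24.0 tcp [ 0.6137 -0.0229  0.0046] rot [ 0.0528  0.9986 -0.0001  0.    ] q [-0.1129  0.7408  1.6075 -0.0004  0.7933 -1.5778] w 0.5115711840308642 F [-0.209  -2.8796  0.2938]
```

View pics/k1_c.png

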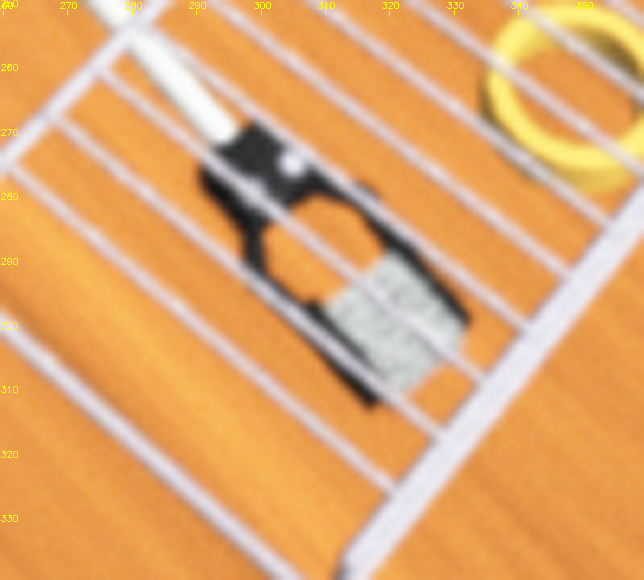

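Call:
{"api": "servo_tool", "payload": {"steps": [{"dx": 0,"dy": -0.4,"dz": 0,"turn": 0,"hand": 49.7},{"dx": 0,"dy": -1.2,"dz": 0,"turn": 0,"hand": 49.7},{"dx": 0,"dy": -2.2,"dz": 0,"turn": 0,"hand": 49.7},{"dx": 0,"dy": -3.4,"dz": 0,"turn": 0,"hand": 49.7},{"dx": 0,"dy": -4.6,"dz": 0,"turn": 0,"hand": 49.7},{"dx": 0,"dy": -5.8,"dz": 0,"turn": 0,"hand": 49.7},{"dx": 0,"dy": -7,"dz": 0,"turn": 0,"hand": 49.7},{"dx": 0,"dy": -8,"dz": 0,"turn": 0,"hand": 49.7},{"dx": 0,"dy": -8.7,"dz": 0,"turn": 0,"hand": 49.7},{"dx": 0,"dy": -9,"dz": 0,"turn": 0,"hand": 49.7},{"dx": 0,"dy": -9,"dz": 0,"turn": 0,"hand": 49.7}]}}

```text
clock: 25.15
tool_pos: [0.6041, -0.1128, 0.0046]
tcp_rot: [0.053, 0.999, -0.0, 0.0]
force: [0.2, -1.7, -0.4]
width: 0.511
```

```bash
python3 wm.py 4; python3 snap.py scene k2 200 180 360 340
```

```text
t 25.30 w 0.5082 +- 0.0015 [ 0.05 -2.27 -0.18] [ 0.6042 -0.1122  0.0046]
t 25.35 tcp [ 0.6042 -0.1121  0.0046] rot [ 0.0526  0.9986 -0.0002  0.0001] q [-0.2591  0.7413  1.6063 -0.0004  0.7938 -1.7243] w 0.5024211886273054 F [ 0.5189 -2.5344  0.1336]
```

View pics/k2_c.png

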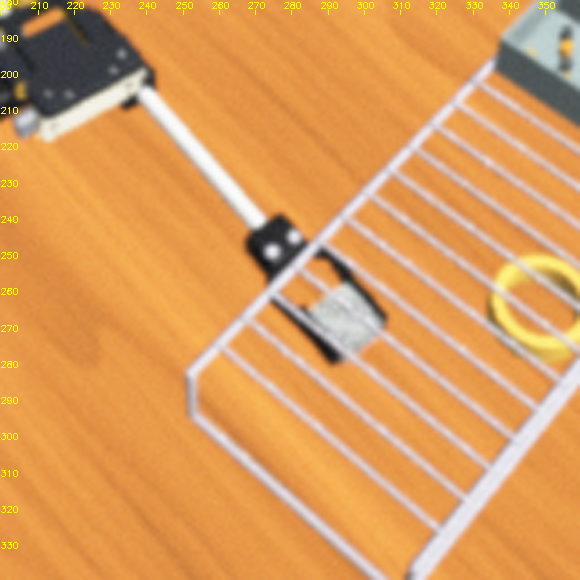

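The sink (crop 345,318) is still between the jaws and following. I'll keep drawing.

Call:
{"api": "servo_tool", "payload": {"steps": [{"dx": 0,"dy": -0.4,"dz": 0,"turn": 0,"hand": 49.7},{"dx": 0,"dy": -1.2,"dz": 0,"turn": 0,"hand": 49.7},{"dx": 0,"dy": -2.2,"dz": 0,"turn": 0,"hand": 49.7},{"dx": 0,"dy": -3.4,"dz": 0,"turn": 0,"hand": 49.7},{"dx": 0,"dy": -4.6,"dz": 0,"turn": 0,"hand": 49.7},{"dx": 0,"dy": -5.8,"dz": 0,"turn": 0,"hand": 49.7},{"dx": 0,"dy": -7,"dz": 0,"turn": 0,"hand": 49.7},{"dx": 0,"dy": -8,"dz": 0,"turn": 0,"hand": 49.7},{"dx": 0,"dy": -9,"dz": 0,"turn": 0,"hand": 49.7},{"dx": 0,"dy": -9.7,"dz": 0,"turn": 0,"hand": 49.7},{"dx": 0,"dy": -10,"dz": 0,"turn": 0,"hand": 49.7},{"dx": 0,"dy": -10,"dz": 0,"turn": 0,"hand": 49.7}]}}

```text
clock: 26.6
tool_pos: [0.5936, -0.2123, 0.0047]
tcp_rot: [0.053, 0.999, -0.0, 0.0]
force: [0.4, -1.5, -0.4]
width: 0.51
```

```bash
python3 wm.py 4; python3 snap.py scene k3 180 160 340 320
```

```text
t 26.75 w 0.5083 +- 0.0006 [ 0.22 -1.75 -0.3 ] [ 0.5937 -0.2117  0.0047]
t 26.8 tcp [ 0.5937 -0.2116  0.0046] rot [ 0.0527  0.9986 -0.0002  0.0001] q [-0.4161  0.7626  1.5604 -0.0004  0.8183 -1.8813] w 0.5083141111191455 F [ 1.2033 -1.7593 -0.7793]
```

View pics/k3_c.png

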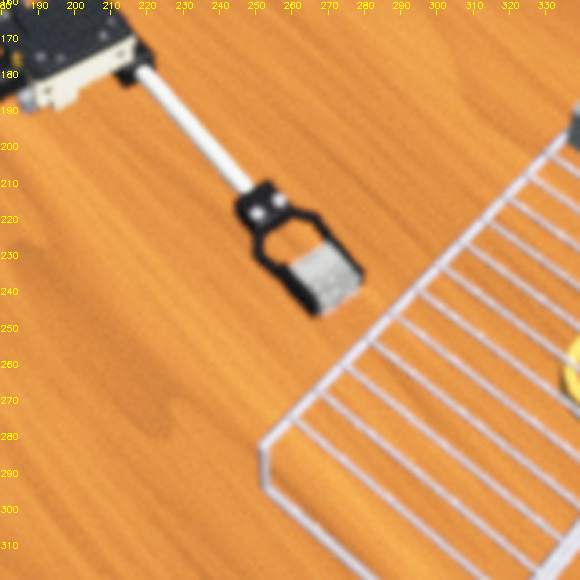

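Call:
{"api": "servo_tool", "payload": {"steps": [{"dx": 0,"dy": 0,"dz": 0,"turn": 0,"hand": 52},{"dx": 0,"dy": 0,"dz": 0,"turn": 0,"hand": 54},{"dx": 0,"dy": 0,"dz": 0,"turn": 0,"hand": 56},{"dx": 0,"dy": 0,"dz": 0,"turn": 0,"hand": 58},{"dx": 0,"dy": 0,"dz": 0,"turn": 0,"hand": 60},{"dx": 0,"dy": 0,"dz": 0,"turn": 0,"hand": 62},{"dx": 0,"dy": 0,"dz": 0,"turn": 0,"hand": 64},{"dx": 0,"dy": 0,"dz": 0,"turn": 0,"hand": 65},{"dx": 0,"dy": 0,"dz": 0,"turn": 0,"hand": 65},{"dx": 0,"dy": 0,"dz": 0,"turn": 0,"hand": 65}]}}

```text
clock: 27.85
tool_pos: [0.5935, -0.2116, 0.0046]
tcp_rot: [0.053, 0.999, 0.0, -0.0]
force: [-2.1, 2.3, 1.3]
width: 0.656
```

```bash
python3 snap.py scene l1 180 160 340 320; python3 snap.py wrist l2
```

```text
t 27.85 tcp [ 0.5935 -0.2116  0.0046] rot [ 0.0529  0.9986  0.     -0.0001] q [-0.4163  0.7626  1.5605 -0.0001  0.8187 -1.8813] w 0.6563684827315812 F [-2.1358  2.3192  1.2591]
t 27.9 tcp [ 0.5935 -0.2116  0.0046] rot [ 0.0528  0.9986  0.     -0.0001] q [-0.4164  0.7626  1.5605 -0.0001  0.8187 -1.8814] w 0.6552531898840409 F [-2.2735  2.2175  1.0881]
```

View pics/l1_c.png

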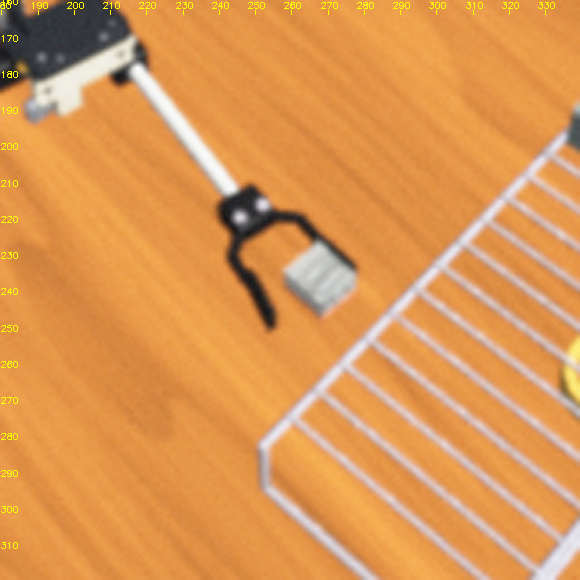

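View pics/l2.png

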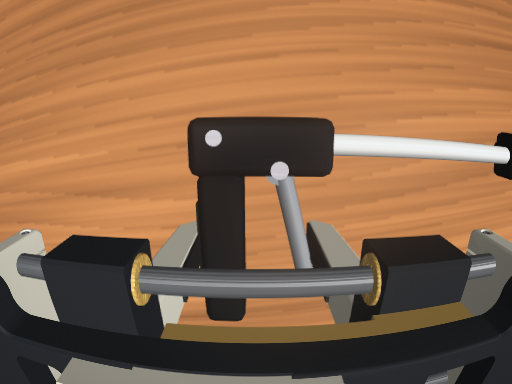

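Call:
{"api": "servo_tool", "payload": {"steps": [{"dx": 0.4,"dy": 0,"dz": 0,"turn": 0,"hand": 65},{"dx": 0.9,"dy": 0,"dz": 0,"turn": 0,"hand": 65},{"dx": 0.9,"dy": 0,"dz": 0,"turn": 0,"hand": 65}]}}

```text
clock: 28.25
tool_pos: [0.5841, -0.2108, 0.0047]
tcp_rot: [0.053, 0.999, -0.0, -0.0]
force: [-0.9, -0.0, -1.2]
width: 0.655
```

```bash
python3 snap.py scene l3 180 160 340 320
```

```text
t 28.25 tcp [ 0.5841 -0.2108  0.0047] rot [ 0.0531  0.9986 -0.     -0.    ] q [-0.4213  0.75    1.5874 -0.0001  0.8042 -1.8858] w 0.6546565553940641 F [-0.9396 -0.0072 -1.1926]
```

View pics/l3_c.png

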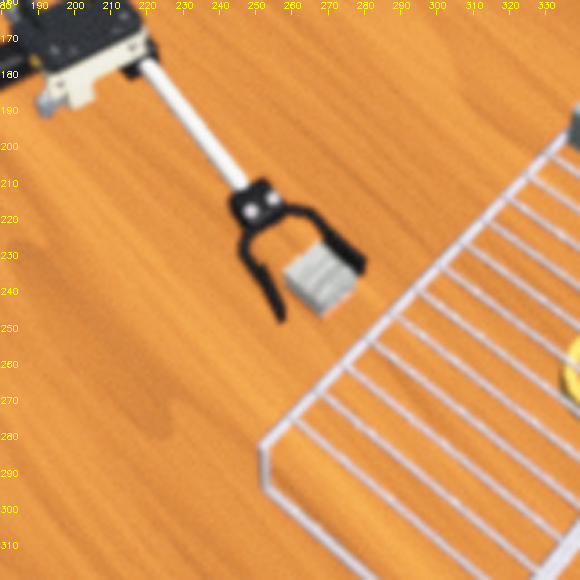

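Sink is now free in the middle-left of the jaws; draw the reacher back 7 cm.

Call:
{"api": "servo_tool", "payload": {"steps": [{"dx": 0.2,"dy": -0.6,"dz": 0,"turn": 0,"hand": 65},{"dx": 0.2,"dy": -1.8,"dz": 0,"turn": 0,"hand": 65},{"dx": 0.2,"dy": -3.2,"dz": 0,"turn": 0,"hand": 65},{"dx": 0.2,"dy": -4.6,"dz": 0,"turn": 0,"hand": 65},{"dx": 0.2,"dy": -6,"dz": 0,"turn": 0,"hand": 65},{"dx": 0.2,"dy": -7,"dz": 0,"turn": 0,"hand": 65},{"dx": 0.2,"dy": -7,"dz": 0,"turn": 0,"hand": 65}]}}

```text
clock: 29.0
tool_pos: [0.575, -0.2819, 0.0046]
tcp_rot: [0.054, 0.999, -0.0, 0.0]
force: [-0.2, -0.6, -1.3]
width: 0.656
```

```bash
python3 snap.py scene m1 130 90 350 330
```

```text
t 29.0 tcp [ 0.575  -0.2819  0.0046] rot [ 0.0536  0.9986 -0.0003  0.0002] q [-0.5283  0.7765  1.5305 -0.0005  0.834  -1.9915] w 0.6560768417202041 F [-0.1516 -0.6409 -1.2838]
```

View pics/m1_c.png

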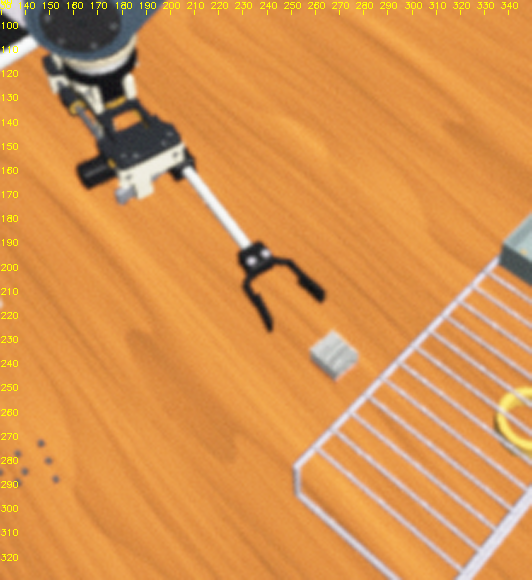

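Call:
{"api": "servo_tool", "payload": {"steps": [{"dx": 0,"dy": 0,"dz": 0,"turn": 0,"hand": 70},{"dx": 0,"dy": 0,"dz": 0,"turn": 0,"hand": 80},{"dx": 0,"dy": 0,"dz": 0,"turn": 0,"hand": 95},{"dx": 0,"dy": 0,"dz": 0,"turn": 0,"hand": 95},{"dx": 0,"dy": 0,"dz": 0,"turn": 0,"hand": 95},{"dx": 0,"dy": 0,"dz": -1,"turn": 0,"hand": 95},{"dx": 0,"dy": 0,"dz": -3,"turn": 0,"hand": 95},{"dx": 0,"dy": 0,"dz": -7,"turn": 0,"hand": 95},{"dx": 0,"dy": 0,"dz": -12,"turn": 0,"hand": 95},{"dx": 0,"dy": 0,"dz": -17,"turn": 0,"hand": 95},{"dx": 0,"dy": 0,"dz": -20,"turn": 0,"hand": 95},{"dx": 0,"dy": 0,"dz": -20,"turn": 0,"hand": 95}]}}

```text
clock: 30.25
tool_pos: [0.577, -0.281, 0.2106]
tcp_rot: [0.053, 0.999, -0.002, 0.004]
force: [1.0, -0.1, 0.3]
width: 0.951
```

```bash
python3 wm.py 2; python3 snap.py scene n1; python3 snap.py wrist n2; python3 snap.py top n3;python3 - <<'E'
from h import *
np.set_printoptions(precision=4,suppress=True)
c=robot.get_calibration("scene");k=580/240
a=cv2.imread('pics/a_scene.png').astype(int);b=cv2.imread('pics/n1.png').astype(int)
d=(abs(a-b).max(2)>40)
for n,(x0,y0,x1,y1) in dict(tape=(330,245,370,285),screw=(390,280,440,370),rackrear=(290,270,420,345)).items(): print(n,d[y0:y1,x0:x1].sum())
print("sink",onz(c,333/k+129.5,351/k+89.5,.024))
E
```

```text
t 30.30 w 0.9523 +- 0.0009 [ 0.22  0.1  -0.19] [ 0.576  -0.2804  0.2074]
t 30.35 tcp [ 0.5752 -0.28    0.2053] rot [ 0.0529  0.9986 -0.0002  0.0005] q [-0.5258  0.5263  1.4169 -0.      1.1974 -1.9908] w 0.9485353292474777 F [-0.8817  0.2101 -0.9077]
t 30.4 tcp [ 0.5748 -0.2798  0.204 ] rot [ 0.0529  0.9986  0.0002 -0.0005] q [-0.5258  0.5277  1.4178  0.      1.1971 -1.9908] w 0.948225609020284 F [-0.3958 -0.6788  0.4275]
t 30.45 tcp [ 0.5747 -0.2797  0.2034] rot [ 0.0528  0.9986  0.0005 -0.001 ] q [-0.5258  0.5285  1.418  -0.      1.1972 -1.9908] w 0.9532517318954815 F [-0.3234 -0.4734  0.2405]
tape 0
screw 0
rackrear 312
sink [0.5552 0.0513 0.024 ]
```

View pics/n1.png

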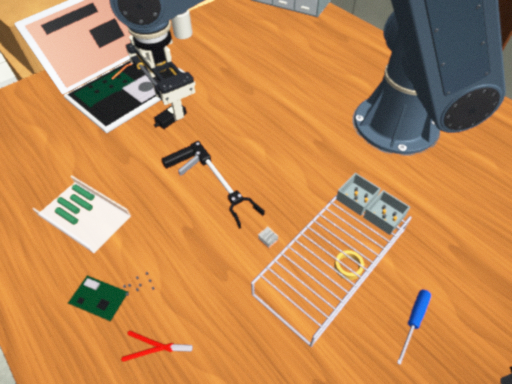

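View pics/n2.png

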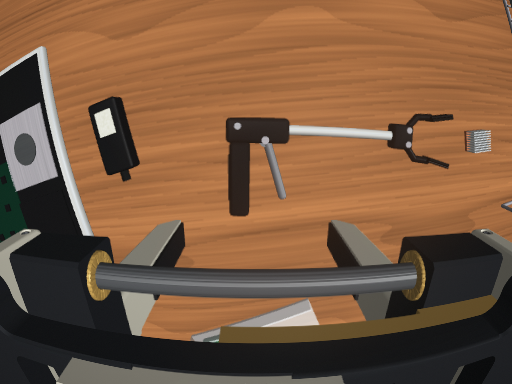

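View pics/n3.png

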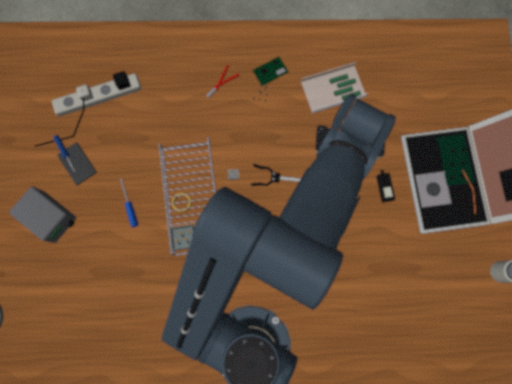

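```bash
python3 -c "
from rig import robot
print(robot.hand_in())"
```

```text
the job is handed in; nothing more can be done
None
```

The heat sink is out from under the rack and lying free on the open bench, and the job is handed in at about 30.5 s on the robot's clock.

**What I did:** I pinched the reacher lightly and slid it along the bench, with its open jaws going in square around the heat sink. I then closed the trigger in small steps and stopped when the gripper's lag behind its command rose. I drew the heat sink straight out by about 205 mm, opened the jaws and drew the reacher a further 70 mm back. Then I let go and lifted the arm clear.

**Last checks:**
- **Heat sink:** its centre is at about (0.555, 0.051), roughly 70 mm in front of the rack's front edge, with the open jaws several centimetres away.
- **Bystanders:** the tape roll and screwdriver show no pixel change from the start. For the adapter I only looked at the pictures, and it looks undisturbed.
- **Forces:** the wrist forces I read stayed within a few newtons.

**Not measured or not clean:**
- **Jaw force:** I could not measure it directly. I estimate about 2 N from the gripper's lag, against the 6 N limit, and the fins look straight in the pictures.
- **While closing:** the reacher crept about 5 mm forward, so I backed it off 4 mm. The right jaw also nudged and turned the heat sink a little before gripping.
- **On release:** the left jaw stayed against the heat sink, so I shifted the reacher 9 mm sideways before drawing back.

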